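# Warm the loaf cakes in the counter oven

## Robot

A 6-joint arm with a two-finger parallel gripper is mounted at the origin on the work surface. World frame = base frame: x ahead of the robot, y to its left, z up, the work surface at z = 0. Lengths are in m, angles in degrees, forces in N, time in s.
With the tool pointing down it reaches from about 0.275 to 0.975 m from the base axis. Payload 8.4 kg.
Tool frame: the origin (TCP) lies on the centre line of the jaws, within the pads' length; the fingertips stand 14 mm ahead of it and the grasp point (between the pads) lies 5 mm behind it; z points along the fingers, y is the line along which they close (so a half turn about z gives the same grasp; the last joint's range is limited). The gripper opens to 92 mm and grips with 3 to 60 N. Pads are 20 mm wide; open, the fingers measure 128 mm over their backs; the gripper's body (75 mm by 189 mm) begins 69 mm behind the grasp point.
Start: joints at [69.706, 20.225, 93.587, -0, 66.188, -0.138], TCP at [0.215, 0.587, 0.229] pointing down, gripper open.
Joint ranges: [-150.9, 150.9], [-52.94, 120.26], [3.33, 152.33], [-74.26, 254.26], [0, 154.13], [-172.89, 172.89]. Speed limits (degrees/s): [127.2, 127.2, 159.86, 180, 180, 180].

## Interface

Orientations are given as [roll, pitch, yaw] about the fixed x, y, z axes, in that order (R = Rz(yaw) Ry(pitch) Rx(roll)).
In Python, from bench import monitor, imaging, ctrl gives the robot as it stands.
- The arm moves only by the tool carry_out, never from a script. Its argument "steps" is a list of rows, each an object with "dp": the shift along the tool's x, y, z scaled (see below), a list of three; "dr": the turn, a rotation vector about the tool's x, y, z scaled (see below), a list of three; "claw": the opening, from 0 (shut) to 1 (fully open). A call has 1 to 10 rows; each row shifts and turns the commanded pose from where the row before left it, along the tool's axes as they then stand; what a row does not reach is not made up. The controller multiplies each number of a shift by 0.08 m and each number of a turn by 0.12 rad. A row lasts 1/12 s, in which the tool goes at most 41.7 mm and 7.16 degrees, less where a joint would pass 70% of its speed; a pose out of reach is approached as far as the arm can. A call with a number of a shift or a turn outside -1 to 1 is refused whole. A call with a gripper value outside its range is refused whole. The fingers move at their own pace and stop on an object; the grip force is fixed at half the most. Time passes only in rows, so rows that do not move let the fingers close. It gives the time, the measured TCP pose, the force, the opening and the grip force at its end, in the units of the state.
- monitor.get_state(): the state, without advancing time (a new reading comes with each control period).
- imaging.grab_frame(name): name is "scene" or "top"; returns a dict with "frame" (480x640x3 uint8, red, green, blue), "depth" (480x640 float32, m along the optical axis (not along the pixel's ray), 0 where there is no reading), "camera_matrix" (3x3 intrinsics, pixels), "distortion" ([k1, k2, p1, p2, k3] as OpenCV has them; the pictures are not rectified), "origin" and "rotation" of the camera in the world. Camera axes: x right, y up, looking along -z (the intrinsics and any distortion apply to the point x, -y, -z); pixel columns grow to the right and rows downward; lengths in m; the calibration is good to about 2 mm. A picture is of the moment at which its call begins.
- ctrl.finish_job(): hands the job in; it is judged then, once.
The state is a dict: "time": time; "joint_positions": joint angles; "joint_velocities": joint speeds; "joint_efforts": joint torques, N m; "tcp_pos": TCP position; "tool_rot": TCP orientation; "contact_force": force on the tool from outside, world axes, zero at the start; "torque": the same for the moment, N m; "grip_width": finger opening in m; "finger_force": force on a finger pad.
Only numpy, scipy, OpenCV 4.12 (cv2) and the standard library are available. Lean on these libraries where they do the work, as an engineer would, in place of code of your own. Each camera call takes 0.05 s, during which the arm holds its last target. There are 200 camera calls.

## Task

Lower the oven's door all the way, draw the tray right out and set every loaf tin from the counter upright and flat in the tray. Then slide the tray fully home, shut the door, and only after that press the white start button on top of the oven fully down and let it go; leave the jars, cups and jug on the counter where they stand.

Things in the scene. Friction and masses are not known exactly. Their poses are not given: they have to be found in the camera images.
- oven: steel counter oven 410 wide, 280 deep, 255 high, fixed. Origin: centre of its underside; front face at x = -0.140, facing -x; z up; y to the left as one faces it. Cavity behind the door: centred on y = 0.0415, 303 wide, z 0.070 to 0.242, open to the front; top plate z 0.243 to 0.255. Right of the door (y -0.205 to -0.110) a closed control column with two dials
- oven_door (a joint): the oven's bottom-hinged door, rad: 0 shut, 1.5 fully down (about level, towards the robot); starts shut or slightly ajar. Stiff hinge (0.6 N m), no spring: the door stays wherever it is left; moving it takes 3 to 8 N at the free edge
- door_hinge (a point): middle of the hinge line, at (-0.140, 0.0415, 0.072) of the oven; turns with the door: z runs up the door from hinge to free edge, y along the hinge, -x out of the outer face. Door 314 wide, 168 from hinge to free edge, 14 thick (outer face at x = -0.014, inner face at x = 0 of this frame)
- door_handle (a point): middle of the door's round bar handle: 12 thick, 140 long, parallel to the hinge, 42 in front of the outer face, 158 up from the hinge (10 below the free edge), 36 clear between bar and door. With the door down the handle hangs beneath it
- oven_tray (a joint): draw of the oven's tray on its runners, m: 0 fully home in the oven, 0.18 fully out over the lowered door (stop). About 1.5 N of friction; stays where left; starts home or nearly
- tray_floor (a point): centre of the tray's floor, upper side, 102 above the counter; moves with the tray, axes as the oven's (x into the oven). Dark steel tray 205 deep (x), 288 wide (y) outside; rim 4 thick, standing 10 above the floor all round. Tray home: this point is 106 behind the oven's front face; fully out: 74 in front of it
- tray_tab (a point): middle of the top edge of the upright pull tab on the tray's front rim: 64 wide, 4 thick, top 30 above the tray's floor. Tray home: tab 4 to 8 behind the oven's front face, so reach it with fingers slanting in under the top plate; hook it from behind to draw the tray, push its front to send the tray home
- start (a joint): the oven's spring start button, m: 0 up, 0.006 fully down (about 5 N); springs back when let go; moves straight down
- start_top (a point): centre of the top face of the start button: white, round, 30 across, on the oven's top plate at its front right corner
- tin0: a mini loaf tin with its cake: rigid bright metal block 100 long (x) x 48 wide (y) x 36 high, the cake rising to 46; 0.2 to 0.4 kg. Origin at the centre of its underside, z up. Two to four of tin0 to tin3 are there
- tin1: a mini loaf tin with its cake: rigid bright metal block 100 long (x) x 48 wide (y) x 36 high, the cake rising to 46; 0.2 to 0.4 kg. Origin at the centre of its underside, z up. Two to four of tin0 to tin3 are there
- tin2: a mini loaf tin with its cake: rigid bright metal block 100 long (x) x 48 wide (y) x 36 high, the cake rising to 46; 0.2 to 0.4 kg. Origin at the centre of its underside, z up. Two to four of tin0 to tin3 are there
- tin3: a mini loaf tin with its cake: rigid bright metal block 100 long (x) x 48 wide (y) x 36 high, the cake rising to 46; 0.2 to 0.4 kg. Origin at the centre of its underside, z up. Two to four of tin0 to tin3 are there
- jar0: bystander: lidded glass jar, 60 across, 85 high, among the tins; origin at the centre of its underside
- red_cup: bystander: red cup, 76 across, 60 high, among the tins; origin at the centre of its underside
- jar1: bystander: lidded jar, 60 across, 85 high; origin at the centre of its underside
- jar2: bystander: lidded jar, 60 across, 85 high; origin at the centre of its underside
- milk_jug: bystander: steel milk jug with a handle, 84 across, 110 high; origin at the centre of its underside
- paper_cup: bystander: takeaway cup, 84 across, 100 high; origin at the centre of its underside
Not all that is in view belongs to the job. Leave any turquoise look-alike of the tin1 alone. Leave any blue look-alike of the tin2 alone.

How it is judged:
By the outcome, as a careful person would: the job done as asked, in the order asked, and still so for the second after the job is handed in, with the robot touching nothing.
Of tin0, tin1, tin2, tin3 only 2 to 4 are there at a start; the rules pass over those that are not, and their reading is None.
At some moment in a run one of tin0, tin1, tin2, tin3 may be knocked a few centimetres aside while the robot is not near it.
It also fails if it takes over 210 s, if anything falls off the work surface, if the arm or the gripper's body presses on something with over 40 N, if the wrist force passes 120 N, or if a joint passes its speed limit or range.

## Working session

There is one attempt and no reset: what is moved stays moved. The work goes in short steps, Python scripts to look and compute and a tool call to move; the robot and the scene stay as the last step left them, time stands still between calls to the robot, and variables do not carry over. Pictures are saved under pics/ and viewed, at most 14 in all, crops included, and the job is handed in when it is done.

Besides the shell and the picture viewer there is one more tool, called in YAML: its name, and indented under it one key for each argument. carry_out: Moves the arm, as the interface text tells. Its arguments: {"type":"object","properties":{"steps":{"type":"array"}},"required":["steps"]}

```bash
ls; mkdir -p pics
cat > h.py <<'E'
import numpy as np, cv2
from bench import monitor, imaging, ctrl
def grab(n):
    f=imaging.grab_frame(n); 
    for k in f: f[k]=np.array(f[k])
    return f
def save(f,name,box=None,s=1):
    im=f["frame"][:,:,::-1]
    if box: im=im[box[1]:box[3],box[0]:box[2]]
    cv2.imwrite("pics/"+name,cv2.resize(im,None,fx=s,fy=s,interpolation=cv2.INTER_CUBIC))
def ray(f,uv):
    p=cv2.undistortPoints(np.array(uv,float).reshape(-1,1,2),f["camera_matrix"],f["distortion"]).reshape(-1,2)
    d=np.c_[p[:,0],-p[:,1],-np.ones(len(p))]
    return d@f["rotation"].T
def onz(f,uv,z):
    d=ray(f,uv); o=f["origin"]; return o+d*((z-o[2])/d[:,2])[:,None]
def dpt(f,uv):
    d=ray(f,uv); uv=np.round(np.array(uv)).astype(int).reshape(-1,2)
    return f["origin"]+d*f["depth"][uv[:,1],uv[:,0]][:,None]
def cloud(f):
    v,u=np.mgrid[:480,:640]
    return dpt(f,np.c_[u.ravel(),v.ravel()]).reshape(480,640,3)
E
python3 - <<'E'
from h import *
print(monitor.get_state())
for n in("scene","top"):
    f=grab(n); save(f,n+"0.png"); print(n,f["origin"],f["rotation"].round(3).tolist(),f["camera_matrix"].tolist(),f["distortion"])
E
```

```text
pics
{'time': 0.0, 'joint_positions': array([ 6.97054047e+01,  2.02611932e+01,  9.36268958e+01,  6.49729972e-04,
        6.61877218e+01, -1.39425503e-01]), 'joint_velocities': array([-0.06679209,  0.05287246, -0.05296521, -0.02115885,  0.0671998 ,
        0.00322471]), 'joint_efforts': array([ 9.16989047e-04, -5.93861926e+01, -3.34200776e+01,  6.99853152e-02,
        2.36178108e-02,  6.73172323e-06]), 'tcp_pos': array([0.21521105, 0.58629476, 0.22789406]), 'tool_rot': array([-1.79924191e+02, -7.78551245e-04,  1.59844567e+02]), 'contact_force': array([0.36101735, 0.32930294, 0.95516049]), 'torque': array([0.02186074, 0.00073197, 0.03860194]), 'finger_force': 0.0, 'grip_width': 0.0919037360777862}
scene [0.78634892 0.35320837 1.20500577] [19.448, -0.27, 145.357] [[472.2314688329205, 0.0, 313.37316225438923], [0.0, 472.2314688329205, 244.0744571012931], [0.0, 0.0, 1.0]] [-0.000393  0.        0.        0.        0.      ]
top [0.43029961 0.06022596 1.4774111 ] [6.425, 0.266, -90.736] [[522.7556808337386, 0.0, 326.60063353676986], [0.0, 522.7556808337386, 229.27081517672852], [0.0, 0.0, 1.0]] [-0.03802682  0.          0.          0.          0.        ]
```

Run:
```python
s=open('h.py').read()
s=s.replace("    return f\ndef save","    f['rotation']=Rot.from_euler('xyz',f['rotation'],degrees=True).as_matrix()\n    return f\ndef save").replace("import numpy as np, cv2","import numpy as np, cv2\nfrom scipy.spatial.transform import Rotation as Rot")
open('h.py','w').write(s)
```

```text
(no output)
```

View pics/scene0.png

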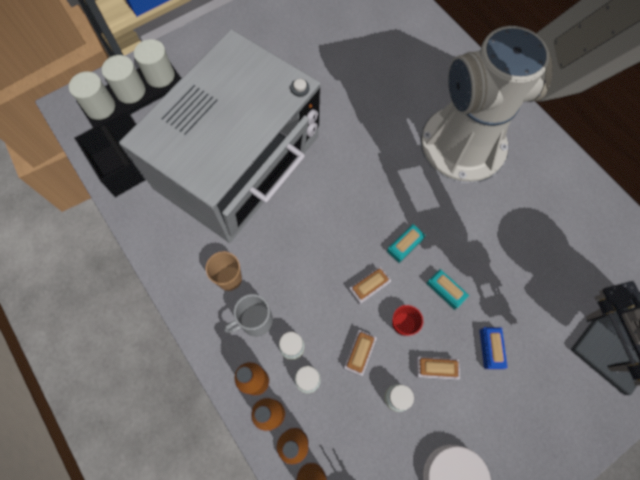

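View pics/top0.png

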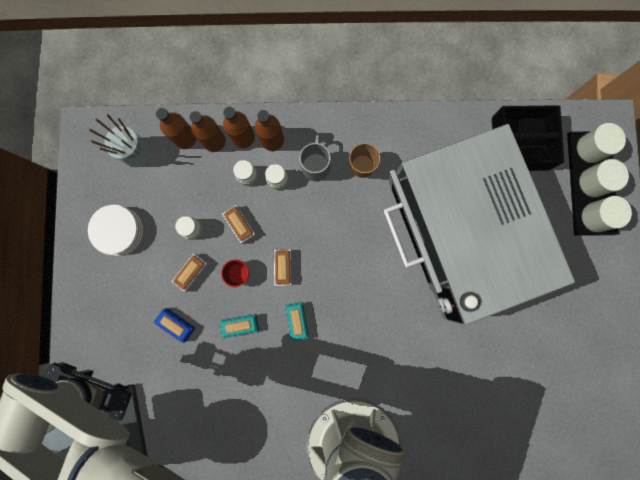

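```bash
cat >> h.py <<'E'
def rect(P):
    P=np.float32(P[:,:2]); (c,(w,h),a)=cv2.minAreaRect(P)
    if w<h: w,h,a=h,w,a+90
    return np.round(c,4),round(w,4),round(h,4),round((a+90)%180-90,1)
def tins(f,area=(60,3000)):
    "orange cake faces at z .046"
    hsv=cv2.cvtColor(f["frame"],cv2.COLOR_RGB2HSV)
    m=cv2.inRange(hsv,(8,60,110),(24,190,255)); m=cv2.morphologyEx(m,cv2.MORPH_OPEN,np.ones((3,3)))
    out=[]
    for c in cv2.findContours(m,cv2.RETR_EXTERNAL,cv2.CHAIN_APPROX_NONE)[0]:
        if area[0]<cv2.contourArea(c)<area[1]:
            uv=c.reshape(-1,2); out.append((uv.mean(0).round(),)+rect(onz(f,uv,.046)))
    return out
E
python3 - <<'E'
from h import *
for n in("top","scene"):
    f=grab(n); P=cloud(f); ok=f["depth"]>0
    print(n)
    for t in tins(f): print(t)
    m=((np.abs(P[...,2]-.255)<.006)&ok).astype(np.uint8)
    k,l,s,_=cv2.connectedComponentsWithStats(m); i=1+s[1:,4].argmax()
    m=(l==i).astype(np.uint8); c=max(cv2.findContours(m,0,1)[0],key=len).reshape(-1,2)
    print("oven",s[i,4],np.median(P[...,2][l==i]),rect(onz(f,c,.255)), cv2.boxPoints(cv2.minAreaRect(np.float32(onz(f,c,.255)[:,:2]))))
    h=cv2.cvtColor(f["frame"],cv2.COLOR_RGB2HSV)
    w=((f["frame"].min(2)>195)&(P[...,2]>.256)&(P[...,2]<.30)).astype(np.uint8)
    k,l,s,cc=cv2.connectedComponentsWithStats(w)
    for i in range(1,k):
        if s[i,4]>30: print("white",cc[i],s[i],np.median(P[l==i],axis=0))
    # bystander-ish tall stuff
    m=((P[...,2]>.03)&(P[...,2]<.125)&ok).astype(np.uint8)
    k,l,s,cc=cv2.connectedComponentsWithStats(m)
    for i in range(1,k):
        if s[i,4]>80:
            Q=P[l==i]; print("obj",cc[i].round(),Q.min(0).round(3),Q.max(0).round(3))
E
```

```text
top
(array([238., 326.]), array([0.3311, 0.3092]), 0.0644, 0.0212, -81.2)
(array([172., 325.]), array([0.3343, 0.489 ]), 0.0658, 0.0221, 55.5)
(array([296., 322.]), array([0.3414, 0.1506]), 0.0649, 0.0223, 9.1)
(array([188., 272.]), array([0.4793, 0.4478]), 0.0893, 0.037, -38.6)
(array([282., 267.]), array([0.4895, 0.1896]), 0.0877, 0.0357, -0.3)
(array([237., 223.]), array([0.6119, 0.3118]), 0.0891, 0.0381, 32.7)
(array([376., 158.]), array([ 0.792 , -0.0761]), 0.0545, 0.0168, -1.4)
(array([610.,  84.]), array([ 0.9975, -0.7425]), 0.2273, 0.081, -80.3)
oven 19492 0.2556223057789683 (array([ 0.5817, -0.3158]), 0.4092, 0.2811, 19.6) [[ 0.341764   -0.25220662]
 [ 0.4361978  -0.51693434]
 [ 0.8216431  -0.3794381 ]
 [ 0.7272093  -0.11471039]]
white [470.82105263 301.64210526] [466 297  11  11  95] [ 0.39438483 -0.26297182  0.27754781]
obj [538. 131.] [ 0.759 -0.583  0.03 ] [ 0.922 -0.417  0.11 ]
obj [184. 136.] [0.835 0.438 0.03 ] [0.894 0.493 0.125]
obj [243. 137.] [0.835 0.271 0.031] [0.879 0.331 0.124]
obj [602. 142.] [ 0.775 -0.744  0.03 ] [ 0.863 -0.654  0.125]
obj [213. 140.] [0.82
[... 2994 characters left out ...]
8 0.03 ] [0.512 0.353 0.067]
obj [623. 331.] [0.024 0.594 0.03 ] [0.076 0.688 0.097]
obj [602. 343.] [0.051 0.584 0.03 ] [0.172 0.685 0.065]
obj [495. 348.] [0.288 0.436 0.03 ] [0.38  0.542 0.052]
obj [360. 353.] [0.559 0.266 0.03 ] [0.664 0.356 0.052]
obj [291. 346.] [0.712 0.177 0.031] [0.771 0.234 0.091]
obj [438. 368.] [0.427 0.399 0.031] [0.53  0.494 0.052]
obj [307. 380.] [0.724 0.261 0.03 ] [0.784 0.321 0.092]
obj [262. 385.] [0.826 0.216 0.031] [0.881 0.253 0.124]
obj [622. 379.] [0.108 0.688 0.03 ] [0.151 0.746 0.035]
obj [399. 398.] [0.576 0.416 0.031] [0.632 0.476 0.09 ]
obj [457. 465.] [0.529 0.589 0.034] [0.655 0.695 0.058]
obj [311. 469.] [0.836 0.44  0.03 ] [0.888 0.48  0.124]
```

```bash
cat >> h.py <<'E'
O=np.array([.5818,-.315,0]); YAW=-70.45
OR=Rot.from_euler('z',YAW,degrees=True).as_matrix()
def o2w(p): return O+OR@np.array(p,float)
def w2o(P): return (np.asarray(P)-O)@OR
def R_oven(alpha): # alpha: slant from straight down, fingers pointing into oven; closing along oven y
    return Rot.from_euler('xyz',[180,0,YAW+180],degrees=True)*Rot.from_euler('y',-alpha,degrees=True)
def R_down(yaw): return Rot.from_euler('xyz',[180,0,yaw],degrees=True)
import json
def plan(wps,claw,start=None,v=.038,w=6.8):
    """wps: list of (pos,Rot|None,claw|None,v|None); prints rows in tool units"""
    s=monitor.get_state()
    p,R=(np.array(s["tcp_pos"]),Rot.from_euler('xyz',s["tool_rot"],degrees=True)) if start is None else start
    rows=[]
    for wp in wps:
        q,Q,c,vv=(list(wp)+[None]*3)[:4]; q=np.array(q,float); Q=Q or R; vv=vv or v
        if c is not None: claw=c
        dR=(R.inv()*Q).as_rotvec()
        n=max(1,int(np.ceil(max(np.linalg.norm(q-p)/vv,np.degrees(np.linalg.norm(dR))/w))))
        p0,R0=p,R
        for i in range(1,n+1):
            tp=p0+(q-p0)*i/n; tR=R0*Rot.from_rotvec(dR*i/n)
            d=np.round(R.inv().apply(tp-p)/.08,2); r=np.round((R.inv()*tR).as_rotvec()/.12,2)
            p=p+R.apply(d*.08); R=R*Rot.from_rotvec(r*.12)
            rows.append({"dp":(d+0).tolist(),"dr":(r+0).tolist(),"claw":claw})
    rl=[]
    for r in rows:
        if rl and rl[-1][1]==r: rl[-1][0]+=1
        else: rl.append([1,r])
    print(len(rows),"rows")
    for k,r in rl: print(k,"x",json.dumps(r))
    return p,R
def st():
    s=monitor.get_state(); o=w2o(s["tcp_pos"])
    print("t %.2f tcp %s oven %s rot %s F %s grip %.4f ff %.1f"%(s["time"],s["tcp_pos"].round(4),o.round(4),s["tool_rot"].round(1),s["contact_force"].round(1),s["grip_width"],s["finger_force"]),s["joint_positions"].round(0))
E
python3 - <<'E'
from h import *
f=grab("top"); P=cloud(f); Q=w2o(P)
m=(Q[...,0]<-.165)&(Q[...,0]>-.3)&(abs(Q[...,1]-.0415)<.075)&(Q[...,2]>.15)&(f["depth"]>0)
A=Q[m]; print(len(A)); b=A[A[:,0]<A[:,0].min()+.03]; print("bar",b.min(0),b.max(0),np.median(b,0))
save(f,"tins1.png",(150,195,320,350),4.5)
m=(Q[...,0]<-.145)&(Q[...,0]>-.3)&(Q[...,1]<-.03)&(Q[...,1]>-.11)&(Q[...,2]>.1)&(f["depth"]>0)
A=Q[m]; print("edge",len(A),A.min(0),A.max(0))
a=w2o([.5818,-.315,0]);print(w2o([[.394,-.263,.27]]))
E
```

```text
725
bar [-0.21767571 -0.03342204  0.22100594] [-0.18784     0.11543851  0.23644695] [-0.21088231  0.04105063  0.22880308]
edge 388 [-0.21702598 -0.10991982  0.10068625] [-0.15551109 -0.03002749  0.24634298]
[[-0.11184558 -0.15957257  0.27      ]]
```

View pics/tins1.png

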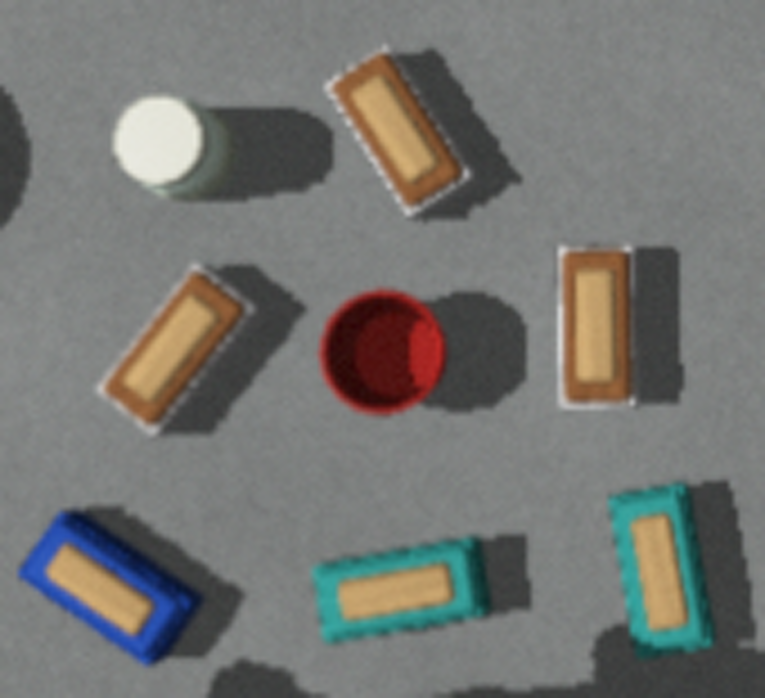

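The three bright-metal tins, at top-view pixels (238,224), (189,272) and (282,267), fit the description. The blue one at (173,325) and the turquoise ones at (238,326) and (296,322) are look-alikes, so I'll leave them alone. The door is ajar by about 0.1 rad.

Run:
```python
from h import *
R=R_oven(0)
print(o2w([-.1875,.0415,.3]))
plan([(o2w([-.1875,.0415,.31]),R),(o2w([-.1875,.0415,.216]),R)],0)
```

```text
[ 0.55816452 -0.12442229  0.3       ]
24 rows
1 x {"dp": [-0.34, -0.33, -0.05], "dr": [0.0, 0.0, 0.35], "claw": 0}
1 x {"dp": [-0.35, -0.31, -0.05], "dr": [0.0, 0.0, 0.35], "claw": 0}
1 x {"dp": [-0.36, -0.3, -0.05], "dr": [0.0, 0.0, 0.34], "claw": 0}
1 x {"dp": [-0.38, -0.28, -0.04], "dr": [0.0, 0.0, 0.35], "claw": 0}
1 x {"dp": [-0.38, -0.27, -0.05], "dr": [0.0, 0.0, 0.35], "claw": 0}
1 x {"dp": [-0.4, -0.25, -0.05], "dr": [0.0, 0.0, 0.35], "claw": 0}
1 x {"dp": [-0.41, -0.23, -0.05], "dr": [0.0, 0.0, 0.35], "claw": 0}
1 x {"dp": [-0.42, -0.21, -0.05], "dr": [0.0, 0.0, 0.35], "claw": 0}
1 x {"dp": [-0.42, -0.2, -0.05], "dr": [0.0, 0.0, 0.34], "claw": 0}
1 x {"dp": [-0.44, -0.18, -0.04], "dr": [0.0, 0.0, 0.35], "claw": 0}
1 x {"dp": [-0.44, -0.16, -0.05], "dr": [0.0, 0.0, 0.35], "claw": 0}
1 x {"dp": [-0.45, -0.15, -0.05], "dr": [0.0, 0.0, 0.35], "claw": 0}
1 x {"dp": [-0.45, -0.12, -0.05], "dr": [0.0, 0.0, 0.35], "claw": 0}
1 x {"dp": [-0.46, -0.11, -0.05], "dr": [0.0, 0.0, 0.35], "claw": 0}
1 x {"dp": [-0.46, -0.08, -0.05], "dr": [0.0, 0.0, 0.34], "claw": 0}
1 x {"dp": [-0.46, -0.07, -0.04], "dr": [0.0, 0.0, 0.35], "claw": 0}
1 x {"dp": [-0.47, -0.05, -0.05], "dr": [0.0, 0.0, 0.35], "claw": 0}
1 x {"dp": [-0.47, -0.03, -0.05], "dr": [0.0, 0.0, 0.35], "claw": 0}
1 x {"dp": [-0.47, 0.0, -0.05], "dr": [0.0, 0.0, 0.35], "claw": 0}
1 x {"dp": [-0.47, 0.01, -0.05], "dr": [0.0, 0.0, 0.35], "claw": 0}
1 x {"dp": [-0.47, 0.03, -0.05], "dr": [0.0, 0.0, 0.34], "claw": 0}
1 x {"dp": [0.0, 0.0, 0.39], "dr": [0.0, 0.0, 0.0], "claw": 0}
1 x {"dp": [0.0, 0.0, 0.4], "dr": [0.0, 0.0, 0.0], "claw": 0}
1 x {"dp": [0.0, 0.0, 0.39], "dr": [0.0, 0.0, 0.0], "claw": 0}
```

carry_out:
  steps:
    - {"dp": [-0.34,-0.33,-0.05],"dr": [0,0,0.35],"claw": 0}
    - {"dp": [-0.35,-0.31,-0.05],"dr": [0,0,0.35],"claw": 0}
    - {"dp": [-0.36,-0.3,-0.05],"dr": [0,0,0.34],"claw": 0}
    - {"dp": [-0.38,-0.28,-0.04],"dr": [0,0,0.35],"claw": 0}
    - {"dp": [-0.38,-0.27,-0.05],"dr": [0,0,0.35],"claw": 0}
    - {"dp": [-0.4,-0.25,-0.05],"dr": [0,0,0.35],"claw": 0}
    - {"dp": [-0.41,-0.23,-0.05],"dr": [0,0,0.35],"claw": 0}
    - {"dp": [-0.42,-0.21,-0.05],"dr": [0,0,0.35],"claw": 0}
    - {"dp": [-0.42,-0.2,-0.05],"dr": [0,0,0.34],"claw": 0}
    - {"dp": [-0.44,-0.18,-0.04],"dr": [0,0,0.35],"claw": 0}

```text
time: 1.08
tcp_pos: [0.3793, 0.2466, 0.2674]
tool_rot: [180.0, 0.0, 135.8]
contact_force: [1.5, 0.3, 0.4]
grip_width: 0.0273
finger_force: 0.0
```

carry_out:
  steps:
    - {"dp": [-0.44,-0.16,-0.05],"dr": [0,0,0.35],"claw": 0}
    - {"dp": [-0.45,-0.15,-0.05],"dr": [0,0,0.35],"claw": 0}
    - {"dp": [-0.45,-0.12,-0.05],"dr": [0,0,0.35],"claw": 0}
    - {"dp": [-0.46,-0.11,-0.05],"dr": [0,0,0.35],"claw": 0}
    - {"dp": [-0.46,-0.08,-0.05],"dr": [0,0,0.34],"claw": 0}
    - {"dp": [-0.46,-0.07,-0.04],"dr": [0,0,0.35],"claw": 0}
    - {"dp": [-0.47,-0.05,-0.05],"dr": [0,0,0.35],"claw": 0}
    - {"dp": [-0.47,-0.03,-0.05],"dr": [0,0,0.35],"claw": 0}
    - {"dp": [-0.47,0.0,-0.05],"dr": [0,0,0.35],"claw": 0}
    - {"dp": [-0.47,0.01,-0.05],"dr": [0,0,0.35],"claw": 0}

```text
time: 1.92
tcp_pos: [0.5426, -0.0923, 0.3064]
tool_rot: [180.0, 0.0, 111.8]
contact_force: [1.1, 0.4, 0.4]
grip_width: 0.0003
finger_force: 0.0
```

carry_out:
  steps:
    - {"dp": [-0.47,0.03,-0.05],"dr": [0,0,0.34],"claw": 0}
    - {"dp": [0,0,0],"dr": [0,0,0],"claw": 0}
    - {"dp": [0,0,0],"dr": [0,0,0],"claw": 0}

```text
time: 2.17
tcp_pos: [0.5587, -0.1259, 0.3098]
tool_rot: [-180.0, -0.0, 109.4]
contact_force: [-0.3, 0.6, -0.6]
grip_width: 0.0003
finger_force: 0.0
```

Run:
```python
from h import *
st()
a=plan([(o2w([-.1875,.0415,.216]),R_oven(0),None,.03)],0)
print("pull")
# out = rel hinge; finger pulls bar: bar centre out b(th), finger centre = b-.016
def F(th): return -.140-(.158*np.sin(th)+.056*np.cos(th))+.016+.002, .072+.158*np.cos(th)-.056*np.sin(th)+.216-.2236
plan([(o2w([F(t)[0],.0415,F(t)[1]]),R_oven(0),None,.02) for t in (.1,.2,.3,.4,.5,.55)],0,start=a)
```

```text
t 2.17 tcp [ 0.5587 -0.1259  0.3098] oven [-0.1859  0.0415  0.3098] rot [-180.    -0.   109.4] F [-0.3  0.6 -0.6] grip 0.0003 ff 0.0 [-13.  12.  95.   0.  74. -32.]
4 rows
1 x {"dp": [0.0, 0.0, 0.29], "dr": [0.0, 0.0, 0.0], "claw": 0}
1 x {"dp": [0.01, 0.0, 0.3], "dr": [0.0, 0.0, -0.01], "claw": 0}
1 x {"dp": [0.0, 0.0, 0.29], "dr": [0.0, 0.0, 0.0], "claw": 0}
1 x {"dp": [0.01, 0.0, 0.29], "dr": [0.0, 0.0, -0.01], "claw": 0}
pull
6 rows
1 x {"dp": [0.07, 0.0, 0.0], "dr": [0.0, 0.0, 0.0], "claw": 0}
1 x {"dp": [0.19, 0.0, 0.1], "dr": [0.0, 0.0, 0.0], "claw": 0}
1 x {"dp": [0.17, 0.0, 0.12], "dr": [0.0, 0.0, 0.0], "claw": 0}
1 x {"dp": [0.16, 0.0, 0.13], "dr": [0.0, 0.0, 0.0], "claw": 0}
1 x {"dp": [0.15, 0.0, 0.15], "dr": [0.0, 0.0, 0.0], "claw": 0}
1 x {"dp": [0.07, 0.0, 0.08], "dr": [0.0, 0.0, 0.0], "claw": 0}
```

carry_out:
  steps:
    - {"dp": [0,0,0.29],"dr": [0,0,0],"claw": 0}
    - {"dp": [0.01,0,0.3],"dr": [0,0,0],"claw": 0}
    - {"dp": [0,0,0.29],"dr": [0,0,0],"claw": 0}
    - {"dp": [0.01,0,0.29],"dr": [0,0,0],"claw": 0}
    - {"dp": [0,0,0],"dr": [0,0,0],"claw": 0}

```text
time: 2.58
tcp_pos: [0.5546, -0.1209, 0.2123]
tool_rot: [-179.6, -0.2, 109.7]
contact_force: [-0.8, -0.4, -1.0]
grip_width: 0.0005
finger_force: 0.0
```

carry_out:
  steps:
    - {"dp": [0.09,0,0],"dr": [0,0,0],"claw": 0}
    - {"dp": [0.19,0,0.1],"dr": [0,0,0],"claw": 0}
    - {"dp": [0.17,0,0.12],"dr": [0,0,0],"claw": 0}
    - {"dp": [0.16,0,0.13],"dr": [0,0,0],"claw": 0}
    - {"dp": [0.15,0,0.15],"dr": [0,0,0],"claw": 0}
    - {"dp": [0.07,0,0.08],"dr": [0,0,0],"claw": 0}
    - {"dp": [0,0,0],"dr": [0,0,0],"claw": 0}

```text
time: 3.17
tcp_pos: [0.5353, -0.0588, 0.1704]
tool_rot: [180.0, -0.0, 109.7]
contact_force: [0.3, -0.0, 0.1]
grip_width: 0.0003
finger_force: 0.0
```

Run:
```python
from h import *
st(); f=grab("scene"); save(f,"s1.png",(170,60,370,260),3)
```

```text
t 3.17 tcp [ 0.5353 -0.0588  0.1704] oven [-0.257   0.042   0.1704] rot [180.   -0.  109.7] F [ 0.3 -0.   0.1] grip 0.0003 ff 0.0 [ -6.  16. 107.   0.  56. -26.]
```

View pics/s1.png

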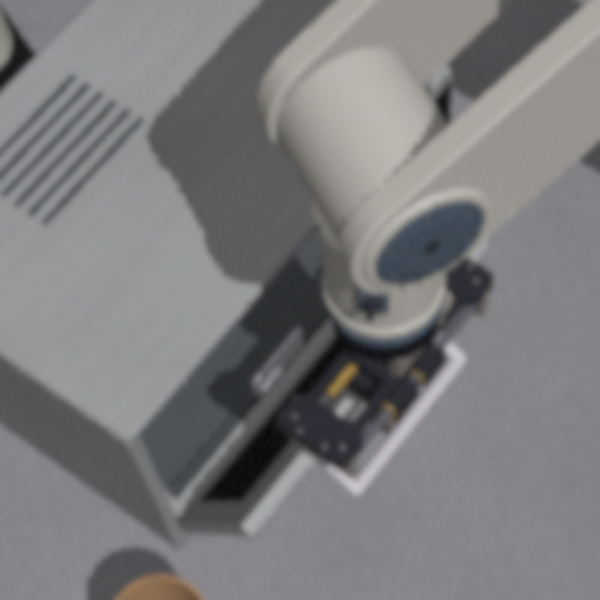

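Run:
```python
from h import *
R=R_oven(0)
F=lambda th,r=.14: o2w([-.140-r*np.sin(th)+.010,.0415,.072+r*np.cos(th)+.014])
plan([(o2w([-.257,.0415,.262]),R),(o2w([-.183,.0415,.262]),R),(o2w([-.183,.0415,.21]),R)]+[(F(t),R,None,.04) for t in (.5,.7,.9,1.1,1.3,1.45,1.53)],0)
```

```text
14 rows
1 x {"dp": [0.0, 0.0, -0.38], "dr": [0.0, 0.0, 0.0], "claw": 0}
1 x {"dp": [0.0, 0.0, -0.38], "dr": [0.0, 0.0, 0.01], "claw": 0}
1 x {"dp": [0.01, -0.01, -0.38], "dr": [0.0, 0.0, 0.0], "claw": 0}
1 x {"dp": [-0.46, 0.0, 0.0], "dr": [0.0, 0.0, 0.0], "claw": 0}
1 x {"dp": [-0.47, 0.0, 0.0], "dr": [0.0, 0.0, 0.0], "claw": 0}
1 x {"dp": [0.0, 0.0, 0.33], "dr": [0.0, 0.0, 0.0], "claw": 0}
1 x {"dp": [0.0, 0.0, 0.32], "dr": [0.0, 0.0, 0.0], "claw": 0}
1 x {"dp": [0.18, 0.0, 0.02], "dr": [0.0, 0.0, 0.0], "claw": 0}
1 x {"dp": [0.29, 0.0, 0.19], "dr": [0.0, 0.0, 0.0], "claw": 0}
1 x {"dp": [0.24, 0.0, 0.25], "dr": [0.0, 0.0, 0.0], "claw": 0}
1 x {"dp": [0.19, 0.0, 0.3], "dr": [0.0, 0.0, 0.0], "claw": 0}
1 x {"dp": [0.13, 0.0, 0.32], "dr": [0.0, 0.0, 0.0], "claw": 0}
1 x {"dp": [0.05, 0.0, 0.26], "dr": [0.0, 0.0, 0.0], "claw": 0}
1 x {"dp": [0.01, 0.0, 0.14], "dr": [0.0, 0.0, 0.0], "claw": 0}
```

carry_out:
  steps:
    - {"dp": [0,0,-0.38],"dr": [0,0,0],"claw": 0}
    - {"dp": [0,0,-0.38],"dr": [0,0,0],"claw": 0}
    - {"dp": [0,0,-0.38],"dr": [0,0,0],"claw": 0}
    - {"dp": [0,0,0],"dr": [0,0,0],"claw": 0}
    - {"dp": [-0.46,0,0],"dr": [0,0,0],"claw": 0}
    - {"dp": [-0.46,0,0],"dr": [0,0,0],"claw": 0}
    - {"dp": [0,0,0],"dr": [0,0,0],"claw": 0}
    - {"dp": [0,0,0.33],"dr": [0,0,0],"claw": 0}
    - {"dp": [0,0,0.32],"dr": [0,0,0],"claw": 0}
    - {"dp": [0,0,0],"dr": [0,0,0],"claw": 0}

```text
time: 4.05
tcp_pos: [0.5578, -0.1291, 0.2059]
tool_rot: [-179.7, -0.2, 109.5]
contact_force: [-0.9, 0.3, -0.9]
grip_width: 0.0006
finger_force: 0.0
```

carry_out:
  steps:
    - {"dp": [0.18,0,0.02],"dr": [0,0,0],"claw": 0}
    - {"dp": [0.29,0,0.19],"dr": [0,0,0],"claw": 0}
    - {"dp": [0.24,0,0.25],"dr": [0,0,0],"claw": 0}
    - {"dp": [0.19,0,0.3],"dr": [0,0,0],"claw": 0}
    - {"dp": [0.13,0,0.32],"dr": [0,0,0],"claw": 0}
    - {"dp": [0.05,0,0.26],"dr": [0,0,0],"claw": 0}
    - {"dp": [0.01,0,0.08],"dr": [0,0,0],"claw": 0}
    - {"dp": [0,0,0.04],"dr": [0,0,0],"claw": 0}
    - {"dp": [0,0,0],"dr": [0,0,0],"claw": 0}

```text
time: 4.8
tcp_pos: [0.5302, -0.0457, 0.0959]
tool_rot: [-179.9, -0.2, 109.6]
contact_force: [-13.1, 8.2, 24.6]
grip_width: 0.0007
finger_force: 11.8
```

Run:
```python
from h import *
st()
plan([(o2w([-.269,.0415,.20]),R_oven(0)),(o2w([-.2,.0415,.225]),R_oven(45))],0)
```

```text
t 4.80 tcp [ 0.5302 -0.0457  0.0959] oven [-0.2711  0.0415  0.0959] rot [-179.9   -0.2  109.6] F [-13.1   8.2  24.6] grip 0.0007 ff 11.8 [ -5.  22. 111.   0.  47. -25.]
10 rows
1 x {"dp": [-0.01, 0.0, -0.43], "dr": [0.0, -0.01, 0.0], "claw": 0}
1 x {"dp": [-0.01, 0.0, -0.44], "dr": [-0.01, -0.01, 0.0], "claw": 0}
1 x {"dp": [0.0, 0.0, -0.43], "dr": [0.0, 0.0, 0.0], "claw": 0}
1 x {"dp": [-0.12, 0.0, -0.04], "dr": [0.0, -0.94, 0.0], "claw": 0}
1 x {"dp": [-0.13, 0.0, -0.04], "dr": [0.0, -0.93, 0.0], "claw": 0}
1 x {"dp": [-0.13, 0.0, -0.01], "dr": [0.0, -0.94, 0.0], "claw": 0}
1 x {"dp": [-0.13, 0.0, 0.0], "dr": [0.0, -0.93, 0.0], "claw": 0}
1 x {"dp": [-0.14, 0.0, 0.01], "dr": [0.0, -0.94, 0.0], "claw": 0}
1 x {"dp": [-0.12, 0.0, 0.03], "dr": [0.0, -0.93, 0.0], "claw": 0}
1 x {"dp": [-0.13, 0.0, 0.04], "dr": [0.0, -0.94, 0.0], "claw": 0}
```

carry_out:
  steps:
    - {"dp": [0,0,-0.43],"dr": [0,0,0],"claw": 0}
    - {"dp": [0,0,-0.44],"dr": [0,0,0],"claw": 0}
    - {"dp": [0,0,-0.43],"dr": [0,0,0],"claw": 0}
    - {"dp": [-0.12,0,-0.04],"dr": [0,-0.94,0],"claw": 0}
    - {"dp": [-0.13,0,-0.04],"dr": [0,-0.93,0],"claw": 0}
    - {"dp": [-0.13,0,-0.01],"dr": [0,-0.94,0],"claw": 0}
    - {"dp": [-0.13,0,0],"dr": [0,-0.93,0],"claw": 0}
    - {"dp": [-0.14,0,0.01],"dr": [0,-0.94,0],"claw": 0}
    - {"dp": [-0.12,0,0.03],"dr": [0,-0.93,0],"claw": 0}
    - {"dp": [-0.13,0,0.04],"dr": [0,-0.94,0],"claw": 0}

```text
time: 5.63
tcp_pos: [0.5561, -0.1122, 0.2257]
tool_rot: [179.4, 45.4, 109.2]
contact_force: [-0.5, -1.0, -0.9]
grip_width: 0.0
finger_force: 0.0
```

Run:
```python
from h import *
st(); f=grab("scene"); st(); save(f,"s2.png",(170,60,370,260),3)
P=cloud(f);Q=w2o(P)
m=(Q[...,0]<-.10)&(Q[...,0]>-.16)&(abs(Q[...,1]-.0415)<.05)&(Q[...,2]>.115)&(Q[...,2]<.14)&(f["depth"]>0)
A=Q[m]; print(len(A), A.min(0),A.max(0),np.median(A,0)) if m.any() else print("no tab")
v,u=np.nonzero(m); print(u.mean(),v.mean())
```

```text
t 5.63 tcp [ 0.5561 -0.1122  0.2257] oven [-0.1997  0.0437  0.2257] rot [179.4  45.4 109.2] F [-0.5 -1.  -0.9] grip 0.0000 ff 0.0 [ 14.  16. 116. -56.  59.  30.]
t 5.68 tcp [ 0.5551 -0.1129  0.224 ] oven [-0.1994  0.0425  0.224 ] rot [179.7  45.9 109.4] F [-1.   0.3 -2.1] grip 0.0000 ff 0.0 [ 14.  16. 116. -57.  59.  31.]
91 [-0.1380734   0.0081852   0.11561037] [-0.13107017  0.07228954  0.1365561 ] [-0.13586191  0.04222526  0.12786418]
261.84615384615387 180.06593406593407
```

View pics/s2.png

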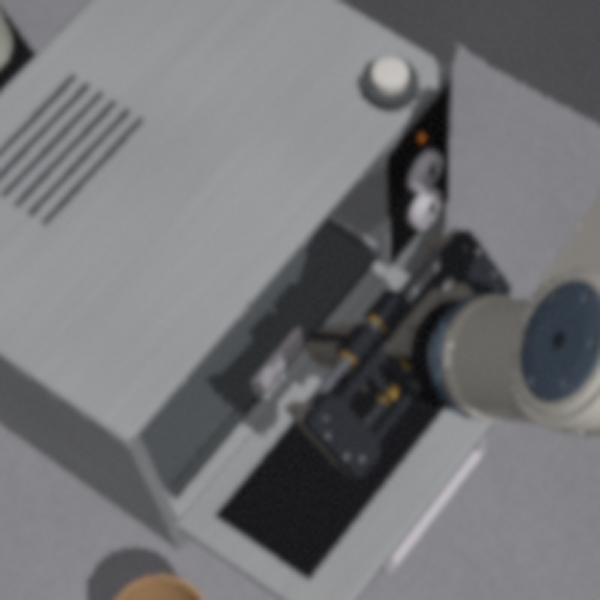

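Run:
```python
from h import *
st();R=R_oven(45)
a=plan([(o2w([-.199,.0415,.224]),R),(o2w([-.107,.0415,.129]),R,None,.03)],0)
print();plan([(o2w([-.294,.0415,.128]),R,None,.02)],0,start=a)
```

```text
t 5.68 tcp [ 0.5551 -0.1129  0.224 ] oven [-0.1994  0.0425  0.224 ] rot [179.7  45.9 109.4] F [-1.   0.3 -2.1] grip 0.0000 ff 0.0 [ 14.  16. 116. -57.  59.  31.]
6 rows
1 x {"dp": [0.0, -0.01, 0.0], "dr": [0.03, 0.13, -0.02], "claw": 0}
1 x {"dp": [0.0, 0.0, 0.33], "dr": [0.0, 0.0, 0.0], "claw": 0}
1 x {"dp": [0.01, 0.0, 0.33], "dr": [0.0, 0.0, 0.0], "claw": 0}
1 x {"dp": [0.0, 0.0, 0.33], "dr": [0.0, 0.0, 0.0], "claw": 0}
1 x {"dp": [0.01, 0.0, 0.34], "dr": [0.0, 0.0, 0.0], "claw": 0}
1 x {"dp": [0.0, 0.0, 0.33], "dr": [0.0, 0.0, 0.0], "claw": 0}

10 rows
1 x {"dp": [0.17, 0.0, -0.16], "dr": [0.0, 0.0, 0.0], "claw": 0}
1 x {"dp": [0.16, 0.0, -0.17], "dr": [0.0, 0.0, 0.0], "claw": 0}
1 x {"dp": [0.17, 0.0, -0.16], "dr": [0.0, 0.0, 0.0], "claw": 0}
1 x {"dp": [0.17, 0.0, -0.17], "dr": [0.0, 0.0, 0.0], "claw": 0}
1 x {"dp": [0.16, 0.0, -0.16], "dr": [0.0, 0.0, 0.0], "claw": 0}
1 x {"dp": [0.17, 0.0, -0.17], "dr": [0.0, 0.0, 0.0], "claw": 0}
1 x {"dp": [0.17, 0.0, -0.16], "dr": [0.0, 0.0, 0.0], "claw": 0}
1 x {"dp": [0.16, 0.0, -0.17], "dr": [0.0, 0.0, 0.0], "claw": 0}
1 x {"dp": [0.17, 0.0, -0.16], "dr": [0.0, 0.0, 0.0], "claw": 0}
1 x {"dp": [0.16, 0.0, -0.17], "dr": [0.0, 0.0, 0.0], "claw": 0}
```

carry_out:
  steps:
    - {"dp": [0,-0.01,0],"dr": [0.03,0.13,-0.02],"claw": 0}
    - {"dp": [0,0,0.33],"dr": [0,0,0],"claw": 0}
    - {"dp": [0.01,0,0.33],"dr": [0,0,0],"claw": 0}
    - {"dp": [0,0,0.33],"dr": [0,0,0],"claw": 0}
    - {"dp": [0.01,0,0.34],"dr": [0,0,0],"claw": 0}
    - {"dp": [0,0,0.33],"dr": [0,0,0],"claw": 0}
    - {"dp": [0,0,0],"dr": [0,0,0],"claw": 0}

```text
time: 6.27
tcp_pos: [0.5833, -0.2019, 0.1242]
tool_rot: [-179.6, 43.9, 109.6]
contact_force: [-0.6, 0.9, -0.7]
grip_width: 0.0004
finger_force: 0.0
```

carry_out:
  steps:
    - {"dp": [0.17,0,-0.17],"dr": [0,0,0],"claw": 0}
    - {"dp": [0.17,0,-0.17],"dr": [0,0,0],"claw": 0}
    - {"dp": [0.16,0,-0.16],"dr": [0,0,0],"claw": 0}
    - {"dp": [0.17,0,-0.17],"dr": [0,0,0],"claw": 0}
    - {"dp": [0.16,0,-0.16],"dr": [0,0,0],"claw": 0}
    - {"dp": [0.17,0,-0.17],"dr": [0,0,0],"claw": 0}
    - {"dp": [0.16,0,-0.16],"dr": [0,0,0],"claw": 0}
    - {"dp": [0.17,0,-0.17],"dr": [0,0,0],"claw": 0}
    - {"dp": [0.16,0,-0.16],"dr": [0,0,0],"claw": 0}
    - {"dp": [0,0,0],"dr": [0,0,0],"claw": 0}

```text
time: 7.1
tcp_pos: [0.5277, -0.0374, 0.1296]
tool_rot: [-179.8, 43.9, 109.7]
contact_force: [-0.1, 0.6, 0.2]
grip_width: 0.0005
finger_force: 0.0
```

Run:
```python
from h import *
st(); f=grab("scene"); save(f,"s3.png",(170,60,370,260),3)
P=cloud(f);Q=w2o(P)
m=(Q[...,0]<-.16)&(Q[...,0]>-.34)&(abs(Q[...,1]-.0415)<.15)&(Q[...,2]>.093)&(Q[...,2]<.108)&(f["depth"]>0)
A=Q[m]; print(len(A), A.min(0),A.max(0),np.median(A,0))
```

```text
t 7.10 tcp [ 0.5277 -0.0374  0.1296] oven [-0.2797  0.0419  0.1296] rot [-179.8   43.9  109.7] F [-0.1  0.6  0.2] grip 0.0005 ff 0.0 [ 23.  25. 119. -56.  56.  44.]
5099 [-0.30607641 -0.10584557  0.09351956] [-0.16000265  0.18441928  0.107953  ] [-0.22573323  0.0536      0.102281  ]
```

View pics/s3.png

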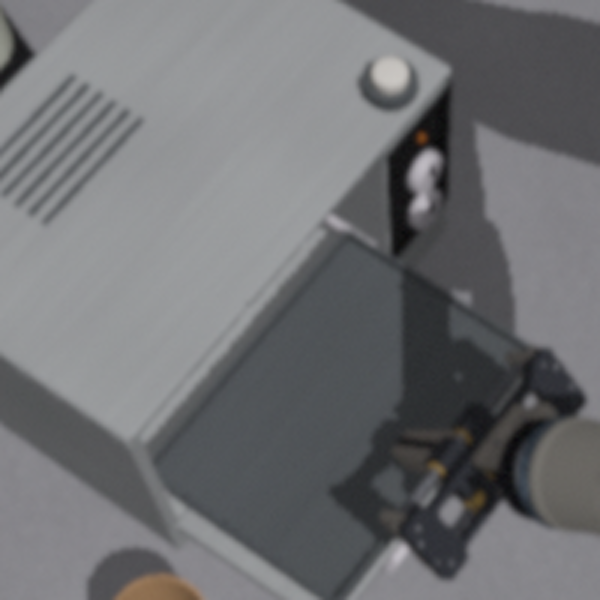

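carry_out:
  steps:
    - {"dp": [0.07,0,-0.07],"dr": [0,0,0],"claw": 0}
    - {"dp": [0.07,0,-0.07],"dr": [0,0,0],"claw": 0}
    - {"dp": [0,0,0],"dr": [0,0,0],"claw": 0}

```text
time: 7.4
tcp_pos: [0.5221, -0.0248, 0.1287]
tool_rot: [-179.7, 44.1, 109.7]
contact_force: [0.3, -0.3, 1.0]
grip_width: 0.0004
finger_force: 0.1
```

carry_out:
  steps:
    - {"dp": [0.04,0,-0.04],"dr": [0,0,0],"claw": 0}
    - {"dp": [0,0,0],"dr": [0,0,0],"claw": 0}

```text
time: 7.57
tcp_pos: [0.5209, -0.023, 0.1298]
tool_rot: [-179.5, 44.4, 109.8]
contact_force: [4.6, -11.0, 7.1]
grip_width: 0.0003
finger_force: 6.7
```

Run:
```python
from h import *
st(); f=grab("scene")
P=cloud(f);Q=w2o(P)
m=(Q[...,0]<-.16)&(Q[...,0]>-.34)&(abs(Q[...,1]-.0415)<.15)&(Q[...,2]>.093)&(Q[...,2]<.108)&(f["depth"]>0)
A=Q[m]; print(len(A), A.min(0),A.max(0),np.median(A,0))
```

```text
t 7.57 tcp [ 0.5209 -0.023   0.1298] oven [-0.2956  0.0404  0.1298] rot [-179.5   44.4  109.8] F [  4.6 -11.    7.1] grip 0.0003 ff 6.7 [ 25.  25. 119. -55.  58.  45.]
5624 [-0.31495774 -0.10385153  0.09514475] [-0.16003242  0.18437775  0.10797865] [-0.23254726  0.05028749  0.10220204]
```

Run:
```python
from h import *
for n in("top","scene"):
    f=grab(n); print(n)
    for t in tins(f):
        if t[2]>.075 and t[2]<.1: print(t)
p=np.array(monitor.get_state()["tcp_pos"])
C=[.4902,.1886]
plan([(p+[0,0,.08],None,0),(np.r_[C,.21],R_down(180.3),.75),(np.r_[C,.10],R_down(180.3),.75)],0)
```

```text
top
(array([187., 272.]), array([0.4791, 0.4477]), 0.0893, 0.0375, -38.6)
(array([237., 223.]), array([0.6109, 0.3114]), 0.0915, 0.0381, 32.3)
scene
(array([439., 367.]), array([0.4803, 0.4455]), 0.0888, 0.0389, -38.4)
(array([360., 352.]), array([0.6124, 0.31  ]), 0.091, 0.0389, 32.7)
(array([370., 284.]), array([0.4907, 0.1876]), 0.09, 0.039, 0.9)
(array([219., 262.]), array([ 0.7775, -0.0794]), 0.0765, 0.0499, 13.5)
19 rows
1 x {"dp": [-0.23, 0.0, -0.24], "dr": [0.0, 0.0, 0.0], "claw": 0}
1 x {"dp": [-0.24, 0.0, -0.24], "dr": [0.0, 0.0, 0.0], "claw": 0}
1 x {"dp": [-0.23, -0.01, -0.23], "dr": [0.0, 0.0, 0.0], "claw": 0}
1 x {"dp": [0.14, 0.04, -0.14], "dr": [-0.31, 0.43, -0.75], "claw": 0.75}
1 x {"dp": [0.15, 0.06, -0.13], "dr": [-0.31, 0.43, -0.75], "claw": 0.75}
1 x {"dp": [0.15, 0.08, -0.13], "dr": [-0.31, 0.43, -0.75], "claw": 0.75}
1 x {"dp": [0.14, 0.09, -0.11], "dr": [-0.3, 0.42, -0.75], "claw": 0.75}
1 x {"dp": [0.14, 0.11, -0.1], "dr": [-0.31, 0.43, -0.74], "claw": 0.75}
1 x {"dp": [0.14, 0.13, -0.09], "dr": [-0.31, 0.43, -0.75], "claw": 0.75}
1 x {"dp": [0.13, 0.14, -0.08], "dr": [-0.31, 0.43, -0.75], "claw": 0.75}
1 x {"dp": [0.12, 0.15, -0.06], "dr": [-0.31, 0.43, -0.75], "claw": 0.75}
1 x {"dp": [0.1, 0.17, -0.05], "dr": [-0.31, 0.42, -0.75], "claw": 0.75}
1 x {"dp": [0.1, 0.18, -0.05], "dr": [-0.31, 0.43, -0.75], "claw": 0.75}
1 x {"dp": [0.08, 0.19, -0.03], "dr": [-0.31, 0.43, -0.75], "claw": 0.75}
1 x {"dp": [0.06, 0.19, -0.02], "dr": [-0.31, 0.43, -0.75], "claw": 0.75}
1 x {"dp": [0.04, 0.2, -0.01], "dr": [-0.3, 0.43, -0.75], "claw": 0.75}
3 x {"dp": [0.0, 0.0, 0.46], "dr": [0.0, 0.0, 0.0], "claw": 0.75}
```

carry_out:
  steps:
    - {"dp": [-0.23,0,-0.24],"dr": [0,0,0],"claw": 0}
    - {"dp": [-0.24,0,-0.24],"dr": [0,0,0],"claw": 0}
    - {"dp": [-0.23,-0.01,-0.23],"dr": [0,0,0],"claw": 0}
    - {"dp": [0.14,0.04,-0.14],"dr": [-0.31,0.43,-0.75],"claw": 0.75}
    - {"dp": [0.15,0.06,-0.13],"dr": [-0.31,0.43,-0.75],"claw": 0.75}
    - {"dp": [0.15,0.08,-0.13],"dr": [-0.31,0.43,-0.75],"claw": 0.75}
    - {"dp": [0.14,0.09,-0.11],"dr": [-0.3,0.42,-0.75],"claw": 0.75}
    - {"dp": [0.14,0.11,-0.1],"dr": [-0.31,0.43,-0.74],"claw": 0.75}
    - {"dp": [0.14,0.13,-0.09],"dr": [-0.31,0.43,-0.75],"claw": 0.75}
    - {"dp": [0.13,0.14,-0.08],"dr": [-0.31,0.43,-0.75],"claw": 0.75}

```text
time: 8.55
tcp_pos: [0.5031, 0.0932, 0.2092]
tool_rot: [-172.5, 19.8, 150.6]
contact_force: [0.1, -0.3, -1.0]
grip_width: 0.045
finger_force: 0.0
```

carry_out:
  steps:
    - {"dp": [0.12,0.15,-0.06],"dr": [-0.31,0.43,-0.75],"claw": 0.75}
    - {"dp": [0.1,0.17,-0.05],"dr": [-0.31,0.42,-0.75],"claw": 0.75}
    - {"dp": [0.1,0.18,-0.05],"dr": [-0.31,0.43,-0.75],"claw": 0.75}
    - {"dp": [0.08,0.19,-0.03],"dr": [-0.31,0.43,-0.75],"claw": 0.75}
    - {"dp": [0.06,0.19,-0.02],"dr": [-0.31,0.43,-0.75],"claw": 0.75}
    - {"dp": [0.04,0.2,-0.01],"dr": [-0.3,0.43,-0.75],"claw": 0.75}
    - {"dp": [0,0,0.46],"dr": [0,0,0],"claw": 0.75}
    - {"dp": [0,0,0.46],"dr": [0,0,0],"claw": 0.75}
    - {"dp": [0,0,0.46],"dr": [0,0,0],"claw": 0.75}
    - {"dp": [0,0,0],"dr": [0,0,0],"claw": 0.75}

```text
time: 9.38
tcp_pos: [0.4856, 0.1885, 0.0935]
tool_rot: [180.0, -0.6, -179.6]
contact_force: [-2.0, -0.3, -0.9]
grip_width: 0.0688
finger_force: 0.0
```

```bash
cat >> h.py <<'E'
def slot(o,x=-.216): return o2w([x,.0415+o,0])[:2]
E
python3 - <<'E'
from h import *
st()
a=plan([(np.r_[.4902,.1886,.021],R_down(180.3),.75,.03)],.75)
print("lift+place; put in slot +.088")
a=plan([([.4902,.1886,.20],R_down(180.3),0.3)],.3,start=([.4902,.1886,.021],R_down(180.3)))
a=plan([(np.r_[slot(.088),.20],R_oven(0),0.3)],.3,start=a)
a=plan([(np.r_[slot(.088),.128],R_oven(0),0.3)],.3,start=a)
E
```

```text
t 9.38 tcp [0.4856 0.1885 0.0935] oven [-0.5066  0.0778  0.0935] rot [ 180.    -0.6 -179.6] F [-2.  -0.3 -0.9] grip 0.0688 ff 0.0 [ 21.  21. 112.   0.  47. -70.]
3 rows
1 x {"dp": [-0.02, 0.0, 0.3], "dr": [0.0, -0.03, 0.0], "claw": 0.75}
1 x {"dp": [-0.02, 0.0, 0.3], "dr": [0.0, -0.03, 0.01], "claw": 0.75}
1 x {"dp": [-0.02, 0.0, 0.31], "dr": [0.0, -0.03, 0.0], "claw": 0.75}
lift+place; put in slot +.088
5 rows
2 x {"dp": [0.0, 0.0, -0.45], "dr": [0.0, 0.0, 0.0], "claw": 0.3}
1 x {"dp": [0.0, 0.0, -0.44], "dr": [0.0, 0.0, 0.0], "claw": 0.3}
2 x {"dp": [0.0, 0.0, -0.45], "dr": [0.0, 0.0, 0.0], "claw": 0.3}
11 rows
1 x {"dp": [-0.16, -0.29, 0.0], "dr": [0.0, 0.0, 0.94], "claw": 0.3}
1 x {"dp": [-0.19, -0.28, 0.0], "dr": [0.0, 0.0, 0.93], "claw": 0.3}
1 x {"dp": [-0.22, -0.25, 0.0], "dr": [0.0, 0.0, 0.94], "claw": 0.3}
1 x {"dp": [-0.25, -0.22, 0.0], "dr": [0.0, 0.0, 0.93], "claw": 0.3}
1 x {"dp": [-0.27, -0.19, 0.0], "dr": [0.0, 0.0, 0.94], "claw": 0.3}
1 x {"dp": [-0.29, -0.17, 0.0], "dr": [0.0, 0.0, 0.93], "claw": 0.3}
1 x {"dp": [-0.3, -0.13, 0.0], "dr": [0.0, 0.0, 0.94], "claw": 0.3}
1 x {"dp": [-0.32, -0.09, 0.0], "dr": [0.0, 0.0, 0.93], "claw": 0.3}
1 x {"dp": [-0.33, -0.06, 0.0], "dr": [0.0, 0.0, 0.94], "claw": 0.3}
1 x {"dp": [-0.33, -0.02, 0.0], "dr": [0.0, 0.0, 0.93], "claw": 0.3}
1 x {"dp": [-0.34, 0.02, 0.0], "dr": [0.0, 0.0, 0.94], "claw": 0.3}
2 rows
2 x {"dp": [0.0, 0.0, 0.45], "dr": [0.0, 0.0, 0.0], "claw": 0.3}
```

carry_out:
  steps:
    - {"dp": [-0.02,0,0.3],"dr": [0,-0.03,0],"claw": 0.75}
    - {"dp": [-0.02,0,0.3],"dr": [0,-0.03,0],"claw": 0.75}
    - {"dp": [-0.02,0,0.31],"dr": [0,-0.03,0],"claw": 0.75}
    - {"dp": [0,0,0],"dr": [0,0,0],"claw": 0.75}
    - {"dp": [0,0,0],"dr": [0,0,0],"claw": 0.3}
    - {"dp": [0,0,0],"dr": [0,0,0],"claw": 0.3}
    - {"dp": [0,0,0],"dr": [0,0,0],"claw": 0.3}
    - {"dp": [0,0,0],"dr": [0,0,0],"claw": 0.3}
    - {"dp": [0,0,0],"dr": [0,0,0],"claw": 0.3}

```text
time: 10.13
tcp_pos: [0.496, 0.1908, 0.0285]
tool_rot: [179.8, 0.7, -179.6]
contact_force: [0.0, -2.7, 7.8]
grip_width: 0.0475
finger_force: 30.0
```

carry_out:
  steps:
    - {"dp": [0,0,-0.45],"dr": [0,0,0],"claw": 0.3}
    - {"dp": [0,0,-0.45],"dr": [0,0,0],"claw": 0.3}
    - {"dp": [0,0,-0.45],"dr": [0,0,0],"claw": 0.3}
    - {"dp": [0,0,-0.45],"dr": [0,0,0],"claw": 0.3}
    - {"dp": [0,0,-0.45],"dr": [0,0,0],"claw": 0.3}
    - {"dp": [0,0,0],"dr": [0,0,0],"claw": 0.3}

```text
time: 10.63
tcp_pos: [0.4963, 0.1912, 0.2144]
tool_rot: [179.5, 1.2, -179.6]
contact_force: [1.5, 0.7, -2.4]
grip_width: 0.0479
finger_force: 30.0
```

carry_out:
  steps:
    - {"dp": [-0.16,-0.29,0],"dr": [0,0,0.94],"claw": 0.3}
    - {"dp": [-0.19,-0.28,0],"dr": [0,0,0.93],"claw": 0.3}
    - {"dp": [-0.22,-0.25,0],"dr": [0,0,0.94],"claw": 0.3}
    - {"dp": [-0.25,-0.22,0],"dr": [0,0,0.93],"claw": 0.3}
    - {"dp": [-0.27,-0.19,0],"dr": [0,0,0.94],"claw": 0.3}
    - {"dp": [-0.29,-0.17,0],"dr": [0,0,0.93],"claw": 0.3}
    - {"dp": [-0.3,-0.13,0],"dr": [0,0,0.94],"claw": 0.3}
    - {"dp": [-0.32,-0.09,0],"dr": [0,0,0.93],"claw": 0.3}
    - {"dp": [-0.33,-0.06,0],"dr": [0,0,0.94],"claw": 0.3}
    - {"dp": [-0.33,-0.02,0],"dr": [0,0,0.93],"claw": 0.3}

```text
time: 11.47
tcp_pos: [0.6216, -0.0443, 0.2068]
tool_rot: [179.4, 0.0, 115.8]
contact_force: [0.2, -0.5, -3.7]
grip_width: 0.0476
finger_force: 30.0
```

carry_out:
  steps:
    - {"dp": [-0.34,0.02,0],"dr": [0,0,0.94],"claw": 0.3}
    - {"dp": [0,0,0],"dr": [0,0,0],"claw": 0.3}
    - {"dp": [0,0,0],"dr": [0,0,0],"claw": 0.3}

```text
time: 11.72
tcp_pos: [0.6348, -0.0679, 0.2066]
tool_rot: [179.4, -0.0, 109.6]
contact_force: [-1.0, 0.1, -3.0]
grip_width: 0.0482
finger_force: 30.0
```

Run:
```python
from h import *
st()
f=grab("scene"); save(f,"s4.png",(170,60,430,260),3)
a=plan([(np.r_[slot(.088),.20],R_oven(0)),(np.r_[slot(.088),.124],R_oven(0),None,.025)],.3)
```

```text
t 11.72 tcp [ 0.6348 -0.0679  0.2066] oven [-0.2151  0.1327  0.2066] rot [179.4  -0.  109.6] F [-1.   0.1 -3. ] grip 0.0482 ff 30.0 [ -6.  22.  93.   0.  64. -26.]
5 rows
1 x {"dp": [0.0, -0.04, 0.08], "dr": [0.08, -0.01, 0.02], "claw": 0.3}
2 x {"dp": [0.0, 0.0, 0.24], "dr": [0.0, 0.0, 0.0], "claw": 0.3}
1 x {"dp": [0.0, 0.0, 0.23], "dr": [0.0, 0.0, 0.0], "claw": 0.3}
1 x {"dp": [0.0, 0.0, 0.24], "dr": [0.0, 0.0, 0.0], "claw": 0.3}
```

View pics/s4.png

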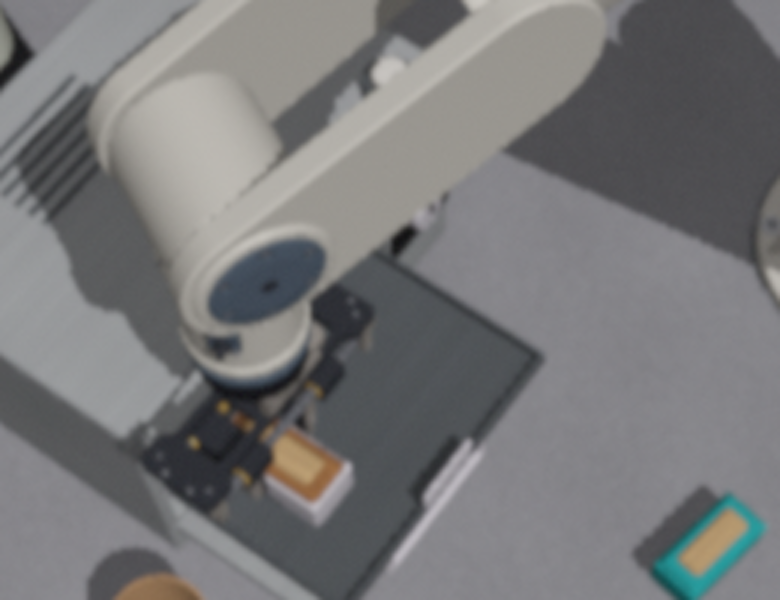

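carry_out:
  steps:
    - {"dp": [0,-0.04,0.04],"dr": [0.08,0,0],"claw": 0.3}
    - {"dp": [0,0,0.24],"dr": [0,0,0],"claw": 0.3}
    - {"dp": [0,0,0.24],"dr": [0,0,0],"claw": 0.3}
    - {"dp": [0,0,0.24],"dr": [0,0,0],"claw": 0.3}
    - {"dp": [0,0,0.16],"dr": [0,0,0],"claw": 0.3}
    - {"dp": [0,0,0],"dr": [0,0,0],"claw": 0.3}
    - {"dp": [0,0,0],"dr": [0,0,0],"claw": 0.3}

```text
time: 12.35
tcp_pos: [0.6317, -0.0672, 0.1333]
tool_rot: [180.0, -0.0, 109.7]
contact_force: [-0.2, -0.2, -3.6]
grip_width: 0.048
finger_force: 30.0
```

Run:
```python
from h import *
st()
```

```text
t 12.35 tcp [ 0.6317 -0.0672  0.1333] oven [-0.2168  0.1299  0.1333] rot [180.   -0.  109.7] F [-0.2 -0.2 -3.6] grip 0.0480 ff 30.0 [ -6.  27.  97.   0.  56. -26.]
```

carry_out:
  steps:
    - {"dp": [0,0,0.03],"dr": [0,0,0],"claw": 0.3}
    - {"dp": [0,0,0.01],"dr": [0,0,0],"claw": 0.3}
    - {"dp": [0,0,0],"dr": [0,0,0],"claw": 0.3}

```text
time: 12.6
tcp_pos: [0.6323, -0.0678, 0.1307]
tool_rot: [179.9, 0.0, 109.6]
contact_force: [0.4, 0.2, -2.9]
grip_width: 0.0476
finger_force: 30.0
```

carry_out:
  steps:
    - {"dp": [0,0,0],"dr": [0,0,0],"claw": 0.7}
    - {"dp": [0,0,0],"dr": [0,0,0],"claw": 0.7}
    - {"dp": [0,0,0],"dr": [0,0,0],"claw": 0.7}
    - {"dp": [0,0,-0.3],"dr": [0,0,0],"claw": 0.7}
    - {"dp": [0,0,-0.4],"dr": [0,0,0],"claw": 0.7}
    - {"dp": [0,0,-0.4],"dr": [0,0,0],"claw": 0.7}

```text
time: 13.1
tcp_pos: [0.6315, -0.0679, 0.2188]
tool_rot: [180.0, -0.1, 109.6]
contact_force: [1.0, -0.2, -0.7]
grip_width: 0.0643
finger_force: 0.0
```

Run:
```python
from h import *
st()
for n in("top","scene"):
    f=grab(n); print(n)
    for t in tins(f):
        if t[2]>.075 and t[2]<.1: print(t)
A=[.6117,.3107]
plan([(np.r_[A,.2],R_down(32.6),.75),(np.r_[A,.10],R_down(32.6),.75)],.75)
```

```text
t 13.10 tcp [ 0.6315 -0.0679  0.2188] oven [-0.2162  0.1295  0.2188] rot [ 1.800e+02 -1.000e-01  1.096e+02] F [ 1.  -0.2 -0.7] grip 0.0643 ff 0.0 [ -6.  22.  93.   0.  66. -26.]
top
(array([188., 272.]), array([0.4793, 0.4478]), 0.0894, 0.037, -38.3)
(array([237., 223.]), array([0.6112, 0.3125]), 0.0903, 0.0379, 31.2)
scene
(array([439., 367.]), array([0.4803, 0.4455]), 0.0888, 0.0389, -38.4)
(array([360., 352.]), array([0.6124, 0.31  ]), 0.091, 0.0389, 32.7)
(array([219., 262.]), array([ 0.7775, -0.0794]), 0.0765, 0.0499, 13.5)
(array([269., 223.]), array([ 0.6139, -0.0979]), 0.094, 0.0439, -69.5)
15 rows
1 x {"dp": [0.38, 0.11, 0.02], "dr": [0.01, 0.0, 0.93], "claw": 0.75}
1 x {"dp": [0.39, 0.07, 0.03], "dr": [0.0, 0.0, 0.94], "claw": 0.75}
1 x {"dp": [0.39, 0.02, 0.02], "dr": [0.01, -0.01, 0.93], "claw": 0.75}
1 x {"dp": [0.4, -0.03, 0.03], "dr": [0.01, 0.0, 0.93], "claw": 0.75}
1 x {"dp": [0.39, -0.06, 0.02], "dr": [0.01, 0.0, 0.94], "claw": 0.75}
1 x {"dp": [0.38, -0.11, 0.03], "dr": [0.0, 0.0, 0.93], "claw": 0.75}
1 x {"dp": [0.37, -0.15, 0.02], "dr": [0.01, -0.01, 0.94], "claw": 0.75}
1 x {"dp": [0.34, -0.19, 0.03], "dr": [0.01, 0.0, 0.93], "claw": 0.75}
1 x {"dp": [0.32, -0.23, 0.02], "dr": [0.01, 0.0, 0.93], "claw": 0.75}
1 x {"dp": [0.3, -0.27, 0.03], "dr": [0.01, 0.0, 0.94], "claw": 0.75}
1 x {"dp": [0.26, -0.29, 0.02], "dr": [0.0, -0.01, 0.93], "claw": 0.75}
1 x {"dp": [0.23, -0.32, 0.03], "dr": [0.01, 0.0, 0.93], "claw": 0.75}
1 x {"dp": [0.0, 0.0, 0.42], "dr": [0.0, 0.0, 0.0], "claw": 0.75}
1 x {"dp": [0.0, 0.0, 0.41], "dr": [0.0, 0.0, 0.0], "claw": 0.75}
1 x {"dp": [0.0, 0.0, 0.42], "dr": [0.0, 0.0, 0.0], "claw": 0.75}
```

carry_out:
  steps:
    - {"dp": [0.38,0.11,0.02],"dr": [0,0,0.93],"claw": 0.75}
    - {"dp": [0.39,0.07,0.02],"dr": [0,0,0.94],"claw": 0.75}
    - {"dp": [0.39,0.02,0.02],"dr": [0,0,0.93],"claw": 0.75}
    - {"dp": [0.4,-0.03,0.02],"dr": [0,0,0.93],"claw": 0.75}
    - {"dp": [0.39,-0.06,0.02],"dr": [0,0,0.94],"claw": 0.75}
    - {"dp": [0.38,-0.11,0.02],"dr": [0,0,0.93],"claw": 0.75}
    - {"dp": [0.37,-0.15,0.02],"dr": [0,0,0.94],"claw": 0.75}
    - {"dp": [0.34,-0.19,0.02],"dr": [0,0,0.93],"claw": 0.75}
    - {"dp": [0.32,-0.23,0.02],"dr": [0,0,0.93],"claw": 0.75}
    - {"dp": [0.3,-0.27,0.02],"dr": [0,0,0.94],"claw": 0.75}

```text
time: 14.03
tcp_pos: [0.6116, 0.2496, 0.202]
tool_rot: [180.0, -0.1, 45.1]
contact_force: [1.4, 0.6, 0.7]
grip_width: 0.0686
finger_force: 0.0
```

carry_out:
  steps:
    - {"dp": [0.26,-0.29,0.02],"dr": [0,0,0.93],"claw": 0.75}
    - {"dp": [0.23,-0.32,0.03],"dr": [0,0,0.93],"claw": 0.75}
    - {"dp": [0,0,0.42],"dr": [0,0,0],"claw": 0.75}
    - {"dp": [0,0,0.41],"dr": [0,0,0],"claw": 0.75}
    - {"dp": [0,0,0.42],"dr": [0,0,0],"claw": 0.75}
    - {"dp": [0,0,0],"dr": [0,0,0],"claw": 0.75}
    - {"dp": [0,0,0],"dr": [0,0,0],"claw": 0.75}

```text
time: 14.62
tcp_pos: [0.607, 0.3102, 0.0968]
tool_rot: [-180.0, 0.2, 32.6]
contact_force: [-0.6, -0.2, 1.3]
grip_width: 0.0689
finger_force: 0.0
```

Run:
```python
from h import *
f=grab("scene"); st()
for t in tins(f):
    if t[2]>.05: print(t)
A=np.array([.6117,.3107])
a=plan([(np.r_[A,.022],R_down(32.6),.75,.03)],.75)
print("lift, slot 0")
a=plan([(np.r_[A,.19],None,.3)],.3,start=a)
a=plan([(np.r_[slot(0),.20],R_oven(0),0.3)],.3,start=a)
```

```text
t 14.67 tcp [0.6086 0.3109 0.0989] oven [-0.5808  0.2347  0.0989] rot [ 1.80e+02 -1.00e-01  3.26e+01] F [0.1 0.8 0.7] grip 0.0690 ff 0.0 [27. 33. 92. -0. 56. 84.]
(array([439., 367.]), array([0.4803, 0.4456]), 0.0891, 0.0386, -37.9)
(array([496., 347.]), array([0.3345, 0.488 ]), 0.0621, 0.0205, 55.0)
(array([230., 281.]), array([ 0.7778, -0.0185]), 0.0658, 0.031, -1.7)
(array([219., 261.]), array([ 0.7766, -0.0807]), 0.0765, 0.0485, 8.0)
(array([407., 240.]), array([0.341 , 0.1499]), 0.0638, 0.0204, 10.1)
(array([264., 221.]), array([ 0.6172, -0.107 ]), 0.087, 0.0441, -69.5)
(array([130.,  46.]), array([ 0.6465, -0.8235]), 0.0649, 0.0313, 10.2)
(array([138.,  14.]), array([ 0.5794, -0.8962]), 0.2889, 0.1705, -34.4)
3 rows
1 x {"dp": [0.01, 0.01, 0.32], "dr": [0.0, 0.0, 0.0], "claw": 0.75}
1 x {"dp": [0.01, 0.01, 0.32], "dr": [0.0, -0.01, 0.0], "claw": 0.75}
1 x {"dp": [0.01, 0.0, 0.32], "dr": [0.0, 0.0, 0.0], "claw": 0.75}
lift, slot 0
5 rows
5 x {"dp": [0.0, 0.0, -0.42], "dr": [0.0, 0.0, 0.0], "claw": 0.3}
12 rows
1 x {"dp": [-0.28, 0.32, -0.01], "dr": [0.0, 0.0, -0.93], "claw": 0.3}
1 x {"dp": [-0.32, 0.29, -0.01], "dr": [0.0, 0.0, -0.93], "claw": 0.3}
1 x {"dp": [-0.35, 0.25, -0.01], "dr": [0.0, 0.0, -0.94], "claw": 0.3}
1 x {"dp": [-0.38, 0.21, -0.01], "dr": [0.0, 0.0, -0.93], "claw": 0.3}
1 x {"dp": [-0.4, 0.17, -0.01], "dr": [0.0, 0.0, -0.93], "claw": 0.3}
1 x {"dp": [-0.41, 0.13, -0.01], "dr": [0.0, 0.0, -0.93], "claw": 0.3}
1 x {"dp": [-0.42, 0.07, -0.01], "dr": [0.0, 0.0, -0.94], "claw": 0.3}
1 x {"dp": [-0.43, 0.03, -0.01], "dr": [0.0, 0.0, -0.93], "claw": 0.3}
1 x {"dp": [-0.43, -0.02, -0.01], "dr": [0.0, 0.0, -0.93], "claw": 0.3}
1 x {"dp": [-0.43, -0.07, -0.01], "dr": [0.0, 0.0, -0.93], "claw": 0.3}
1 x {"dp": [-0.41, -0.11, -0.01], "dr": [0.0, 0.0, -0.94], "claw": 0.3}
1 x {"dp": [-0.4, -0.16, -0.01], "dr": [0.0, 0.0, -0.93], "claw": 0.3}
```

carry_out:
  steps:
    - {"dp": [0.01,0.01,0.32],"dr": [0,0,0],"claw": 0.75}
    - {"dp": [0.01,0.01,0.32],"dr": [0,0,0],"claw": 0.75}
    - {"dp": [0.01,0,0.32],"dr": [0,0,0],"claw": 0.75}
    - {"dp": [0,0,0],"dr": [0,0,0],"claw": 0.75}
    - {"dp": [0,0,0],"dr": [0,0,0],"claw": 0.3}
    - {"dp": [0,0,0],"dr": [0,0,0],"claw": 0.3}
    - {"dp": [0,0,0],"dr": [0,0,0],"claw": 0.3}
    - {"dp": [0,0,0],"dr": [0,0,0],"claw": 0.3}
    - {"dp": [0,0,0],"dr": [0,0,0],"claw": 0.3}

```text
time: 15.42
tcp_pos: [0.6129, 0.3116, 0.0243]
tool_rot: [180.0, -0.3, 32.6]
contact_force: [-0.8, -1.0, 7.7]
grip_width: 0.0474
finger_force: 30.0
```

carry_out:
  steps:
    - {"dp": [0,0,-0.42],"dr": [0,0,0],"claw": 0.3}
    - {"dp": [0,0,-0.42],"dr": [0,0,0],"claw": 0.3}
    - {"dp": [0,0,-0.42],"dr": [0,0,0],"claw": 0.3}
    - {"dp": [0,0,-0.42],"dr": [0,0,0],"claw": 0.3}
    - {"dp": [0,0,-0.42],"dr": [0,0,0],"claw": 0.3}
    - {"dp": [0,0,0],"dr": [0,0,0],"claw": 0.3}

```text
time: 15.92
tcp_pos: [0.6146, 0.3125, 0.1986]
tool_rot: [179.9, -0.8, 32.6]
contact_force: [1.8, 1.0, -0.2]
grip_width: 0.0478
finger_force: 30.0
```

carry_out:
  steps:
    - {"dp": [-0.28,0.32,-0.01],"dr": [0,0,-0.93],"claw": 0.3}
    - {"dp": [-0.32,0.29,-0.01],"dr": [0,0,-0.93],"claw": 0.3}
    - {"dp": [-0.35,0.25,-0.01],"dr": [0,0,-0.94],"claw": 0.3}
    - {"dp": [-0.38,0.21,-0.01],"dr": [0,0,-0.93],"claw": 0.3}
    - {"dp": [-0.4,0.17,-0.01],"dr": [0,0,-0.93],"claw": 0.3}
    - {"dp": [-0.41,0.13,-0.01],"dr": [0,0,-0.93],"claw": 0.3}
    - {"dp": [-0.42,0.07,-0.01],"dr": [0,0,-0.94],"claw": 0.3}
    - {"dp": [-0.43,0.03,-0.01],"dr": [0,0,-0.93],"claw": 0.3}
    - {"dp": [-0.43,-0.02,-0.01],"dr": [0,0,-0.93],"claw": 0.3}
    - {"dp": [-0.43,-0.07,-0.01],"dr": [0,0,-0.93],"claw": 0.3}

```text
time: 16.75
tcp_pos: [0.5579, -0.0314, 0.1977]
tool_rot: [179.9, -0.0, 97.0]
contact_force: [0.8, -0.3, -2.0]
grip_width: 0.0481
finger_force: 30.0
```

carry_out:
  steps:
    - {"dp": [-0.41,-0.11,-0.01],"dr": [0,0,-0.94],"claw": 0.3}
    - {"dp": [-0.4,-0.16,-0.01],"dr": [0,0,-0.93],"claw": 0.3}
    - {"dp": [0,0,0],"dr": [0,0,0],"claw": 0.3}
    - {"dp": [0,0,0],"dr": [0,0,0],"claw": 0.3}

```text
time: 17.08
tcp_pos: [0.5481, -0.0991, 0.1992]
tool_rot: [179.9, 0.0, 109.3]
contact_force: [-0.3, 0.3, -2.4]
grip_width: 0.0476
finger_force: 30.0
```

Run:
```python
from h import *
f=grab("scene"); st()
a=plan([(np.r_[slot(0),.19],R_oven(0)),(np.r_[slot(0),.131],R_oven(0),None,.025)],.3)
```

```text
t 17.13 tcp [ 0.5483 -0.0979  0.1991] oven [-0.2157  0.0411  0.1991] rot [179.9  -0.  109.4] F [ 0.5 -0.3 -2.1] grip 0.0478 ff 30.0 [-10.  16. 104.   0.  60. -30.]
4 rows
1 x {"dp": [0.0, 0.0, 0.11], "dr": [0.02, 0.0, -0.03], "claw": 0.3}
1 x {"dp": [0.0, 0.0, 0.25], "dr": [0.0, 0.0, 0.0], "claw": 0.3}
1 x {"dp": [0.0, 0.0, 0.24], "dr": [0.0, 0.0, 0.0], "claw": 0.3}
1 x {"dp": [0.0, 0.01, 0.25], "dr": [0.0, 0.0, 0.0], "claw": 0.3}
```

carry_out:
  steps:
    - {"dp": [0,0,0.15],"dr": [0.02,0,-0.02],"claw": 0.3}
    - {"dp": [0,0,0.25],"dr": [0,0,0],"claw": 0.3}
    - {"dp": [0,0,0.25],"dr": [0,0,0],"claw": 0.3}
    - {"dp": [0,0,0.23],"dr": [0,0,0],"claw": 0.3}
    - {"dp": [0,0,0],"dr": [0,0,0],"claw": 0.3}
    - {"dp": [0,0,0],"dr": [0,0,0],"claw": 0.3}
    - {"dp": [0,0,0],"dr": [0,0,0],"claw": 0.3}

```text
time: 17.72
tcp_pos: [0.5484, -0.0966, 0.1281]
tool_rot: [-179.9, -0.0, 109.7]
contact_force: [-0.0, 0.4, -2.6]
grip_width: 0.048
finger_force: 30.0
```

carry_out:
  steps:
    - {"dp": [0,0,0.02],"dr": [0,0,0],"claw": 0.3}
    - {"dp": [0,0,0],"dr": [0,0,0],"claw": 0.3}
    - {"dp": [0,0,0],"dr": [0,0,0],"claw": 0.3}

```text
time: 17.97
tcp_pos: [0.5485, -0.0975, 0.1272]
tool_rot: [-180.0, 0.0, 109.7]
contact_force: [-0.5, -0.6, -1.3]
grip_width: 0.0479
finger_force: 30.0
```

Release, then move to tin B.

carry_out:
  steps:
    - {"dp": [0,0,0.01],"dr": [0,0,0],"claw": 0.3}
    - {"dp": [0,0,0],"dr": [0,0,0],"claw": 0.68}
    - {"dp": [0,0,0],"dr": [0,0,0],"claw": 0.68}
    - {"dp": [0,0,0],"dr": [0,0,0],"claw": 0.68}
    - {"dp": [0,0,-0.3],"dr": [0,0,0],"claw": 0.68}
    - {"dp": [0,0,-0.4],"dr": [0,0,0],"claw": 0.68}
    - {"dp": [0,0,-0.3],"dr": [0,0,0],"claw": 0.68}
    - {"dp": [0,0,0],"dr": [0,0,0],"claw": 0.68}

```text
time: 18.63
tcp_pos: [0.5514, -0.0982, 0.2112]
tool_rot: [179.7, 0.2, 109.7]
contact_force: [0.6, 0.5, -0.4]
grip_width: 0.0627
finger_force: 0.0
```

Run:
```python
from h import *
for n in("top","scene"):
    f=grab(n); print(n)
    for t in tins(f):
        if t[2]>.075 and t[2]<.1: print(t)
st()
B=np.array([.4798,.4467])
plan([(np.r_[B,.2],R_down(141.6),.75),(np.r_[B,.10],R_down(141.6),.75)],.75)
```

```text
top
(array([188., 271.]), array([0.4793, 0.4478]), 0.0894, 0.037, -38.3)
scene
(array([439., 367.]), array([0.4803, 0.4455]), 0.0889, 0.0389, -38.4)
(array([219., 262.]), array([ 0.7776, -0.0794]), 0.0766, 0.0499, 13.5)
t 18.73 tcp [ 0.5492 -0.0978  0.2071] oven [-0.2156  0.042   0.2071] rot [1.799e+02 1.000e-01 1.097e+02] F [-0.9  0.2 -0.1] grip 0.0627 ff 0.0 [-10.  16. 103.  -0.  61. -30.]
18 rows
1 x {"dp": [0.45, 0.1, 0.01], "dr": [0.0, 0.0, -0.31], "claw": 0.75}
1 x {"dp": [0.44, 0.11, 0.0], "dr": [0.0, 0.0, -0.31], "claw": 0.75}
1 x {"dp": [0.44, 0.13, 0.01], "dr": [0.0, 0.0, -0.31], "claw": 0.75}
1 x {"dp": [0.43, 0.15, 0.0], "dr": [0.0, 0.0, -0.31], "claw": 0.75}
1 x {"dp": [0.43, 0.17, 0.01], "dr": [0.0, 0.0, -0.31], "claw": 0.75}
1 x {"dp": [0.42, 0.18, 0.0], "dr": [0.0, 0.0, -0.31], "claw": 0.75}
1 x {"dp": [0.41, 0.19, 0.01], "dr": [0.0, 0.01, -0.31], "claw": 0.75}
1 x {"dp": [0.41, 0.21, 0.0], "dr": [0.0, 0.0, -0.3], "claw": 0.75}
1 x {"dp": [0.4, 0.22, 0.01], "dr": [0.0, 0.0, -0.31], "claw": 0.75}
1 x {"dp": [0.39, 0.24, 0.01], "dr": [0.0, 0.0, -0.31], "claw": 0.75}
1 x {"dp": [0.38, 0.26, 0.0], "dr": [0.0, 0.0, -0.31], "claw": 0.75}
1 x {"dp": [0.37, 0.27, 0.01], "dr": [0.01, 0.0, -0.31], "claw": 0.75}
1 x {"dp": [0.36, 0.28, 0.0], "dr": [0.0, 0.0, -0.31], "claw": 0.75}
1 x {"dp": [0.35, 0.29, 0.01], "dr": [0.0, 0.0, -0.31], "claw": 0.75}
1 x {"dp": [0.34, 0.31, 0.01], "dr": [0.0, 0.0, -0.31], "claw": 0.75}
1 x {"dp": [0.0, 0.0, 0.42], "dr": [0.0, 0.0, 0.0], "claw": 0.75}
1 x {"dp": [0.0, 0.0, 0.41], "dr": [0.0, 0.0, 0.0], "claw": 0.75}
1 x {"dp": [0.0, 0.0, 0.42], "dr": [0.0, 0.0, 0.0], "claw": 0.75}
```

carry_out:
  steps:
    - {"dp": [0.45,0.1,0.01],"dr": [0,0,-0.31],"claw": 0.75}
    - {"dp": [0.44,0.11,0],"dr": [0,0,-0.31],"claw": 0.75}
    - {"dp": [0.44,0.13,0.01],"dr": [0,0,-0.31],"claw": 0.75}
    - {"dp": [0.43,0.15,0],"dr": [0,0,-0.31],"claw": 0.75}
    - {"dp": [0.43,0.17,0.01],"dr": [0,0,-0.31],"claw": 0.75}
    - {"dp": [0.42,0.18,0],"dr": [0,0,-0.31],"claw": 0.75}
    - {"dp": [0.41,0.19,0.01],"dr": [0,0,-0.31],"claw": 0.75}
    - {"dp": [0.41,0.21,0],"dr": [0,0,-0.3],"claw": 0.75}
    - {"dp": [0.4,0.22,0.01],"dr": [0,0,-0.31],"claw": 0.75}
    - {"dp": [0.39,0.24,0.01],"dr": [0,0,-0.31],"claw": 0.75}

```text
time: 19.57
tcp_pos: [0.5005, 0.2667, 0.1998]
tool_rot: [-179.8, -0.1, 131.1]
contact_force: [1.4, -0.1, -0.2]
grip_width: 0.0689
finger_force: 0.0
```

carry_out:
  steps:
    - {"dp": [0.38,0.26,0],"dr": [0,0,-0.31],"claw": 0.75}
    - {"dp": [0.37,0.27,0.01],"dr": [0,0,-0.31],"claw": 0.75}
    - {"dp": [0.36,0.28,0],"dr": [0,0,-0.31],"claw": 0.75}
    - {"dp": [0.35,0.29,0.01],"dr": [0,0,-0.31],"claw": 0.75}
    - {"dp": [0.34,0.31,0.01],"dr": [0,0,-0.31],"claw": 0.75}
    - {"dp": [0,0,0.42],"dr": [0,0,0],"claw": 0.75}
    - {"dp": [0,0,0.41],"dr": [0,0,0],"claw": 0.75}
    - {"dp": [0,0,0.42],"dr": [0,0,0],"claw": 0.75}
    - {"dp": [0,0,0],"dr": [0,0,0],"claw": 0.75}
    - {"dp": [0,0,0],"dr": [0,0,0],"claw": 0.75}

```text
time: 20.4
tcp_pos: [0.4774, 0.4456, 0.0963]
tool_rot: [-179.6, -0.1, 141.6]
contact_force: [-0.2, 1.0, 0.0]
grip_width: 0.069
finger_force: 0.0
```

Run:
```python
from h import *
f=grab("scene"); st(); save(f,"s5.png",(160,60,480,380),1.8)
for t in tins(f):
    if t[2]>.03: print(t)
B=np.array([.4798,.4467])
a=plan([(np.r_[B,.022],R_down(141.6),.75,.03)],.75)
print("lift, slot -.088")
a=plan([(np.r_[B,.19],None,.3)],.3,start=a)
a=plan([(np.r_[slot(-.088),.20],R_oven(0),0.3)],.3,start=a)
```

```text
t 20.45 tcp [0.4787 0.4467 0.0986] oven [-0.7523  0.1578  0.0986] rot [-1.799e+02 -1.000e-01  1.416e+02] F [ 0.  -0.6  0. ] grip 0.0687 ff 0.0 [43. 31. 95.  0. 54. -9.]
(array([297., 454.]), array([0.8667, 0.4131]), 0.0649, 0.0277, -1.7)
(array([264., 426.]), array([0.8949, 0.3168]), 0.0418, 0.0193, -34.6)
(array([436., 367.]), array([0.4859, 0.4408]), 0.0418, 0.0371, -34.6)
(array([450., 287.]), array([0.3305, 0.3089]), 0.0641, 0.0211, -80.5)
(array([230., 279.]), array([ 0.7751, -0.0224]), 0.0652, 0.0394, 13.4)
(array([219., 262.]), array([ 0.7774, -0.0795]), 0.0772, 0.0503, 10.6)
(array([407., 240.]), array([0.341 , 0.1499]), 0.0638, 0.0204, 10.1)
(array([267., 222.]), array([ 0.6153, -0.101 ]), 0.1007, 0.0433, -69.8)
(array([287., 194.]), array([ 0.5264, -0.1409]), 0.1, 0.0439, -70.4)
(array([137.,  17.]), array([ 0.5914, -0.8815]), 0.2921, 0.2084, -34.4)
3 rows
1 x {"dp": [0.0, 0.0, 0.32], "dr": [-0.01, 0.0, 0.0], "claw": 0.75}
1 x {"dp": [-0.01, 0.01, 0.32], "dr": [0.0, -0.01, 0.0], "claw": 0.75}
1 x {"dp": [0.0, 0.0, 0.32], "dr": [-0.01, 0.0, 0.0], "claw": 0.75}
lift, slot -.0
[... 507 characters left out ...]
x {"dp": [-0.34, -0.29, -0.01], "dr": [0.0, 0.0, 0.29], "claw": 0.3}
1 x {"dp": [-0.34, -0.28, 0.0], "dr": [0.0, 0.0, 0.29], "claw": 0.3}
1 x {"dp": [-0.36, -0.27, -0.01], "dr": [0.0, 0.0, 0.29], "claw": 0.3}
1 x {"dp": [-0.37, -0.26, -0.01], "dr": [0.0, 0.0, 0.29], "claw": 0.3}
1 x {"dp": [-0.38, -0.24, -0.01], "dr": [0.0, 0.0, 0.29], "claw": 0.3}
1 x {"dp": [-0.38, -0.23, 0.0], "dr": [0.0, 0.0, 0.3], "claw": 0.3}
1 x {"dp": [-0.39, -0.22, -0.01], "dr": [0.0, 0.0, 0.29], "claw": 0.3}
1 x {"dp": [-0.4, -0.2, -0.01], "dr": [0.0, 0.0, 0.29], "claw": 0.3}
1 x {"dp": [-0.41, -0.19, -0.01], "dr": [0.0, 0.0, 0.29], "claw": 0.3}
1 x {"dp": [-0.41, -0.18, -0.01], "dr": [0.0, 0.0, 0.29], "claw": 0.3}
```

View pics/s5.png

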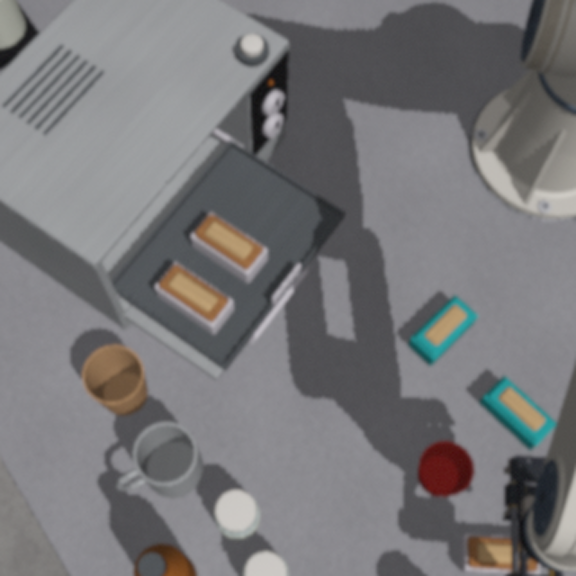

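Two tins sit flat and parallel in the tray, at crop (193,295) and (230,243). The slot by the right rim is free, so I'll grasp tin B.

carry_out:
  steps:
    - {"dp": [0,0,0.32],"dr": [0,0,0],"claw": 0.75}
    - {"dp": [0,0,0.32],"dr": [0,0,0],"claw": 0.75}
    - {"dp": [0,0,0.32],"dr": [0,0,0],"claw": 0.75}
    - {"dp": [0,0,0],"dr": [0,0,0],"claw": 0.75}
    - {"dp": [0,0,0],"dr": [0,0,0],"claw": 0.3}
    - {"dp": [0,0,0],"dr": [0,0,0],"claw": 0.3}
    - {"dp": [0,0,0],"dr": [0,0,0],"claw": 0.3}
    - {"dp": [0,0,0],"dr": [0,0,0],"claw": 0.3}
    - {"dp": [0,0,0],"dr": [0,0,0],"claw": 0.3}

```text
time: 21.2
tcp_pos: [0.48, 0.448, 0.0245]
tool_rot: [179.9, -0.0, 141.6]
contact_force: [-1.5, -0.6, 8.0]
grip_width: 0.0477
finger_force: 30.0
```

carry_out:
  steps:
    - {"dp": [0,0,-0.42],"dr": [0,0,0],"claw": 0.3}
    - {"dp": [0,0,-0.42],"dr": [0,0,0],"claw": 0.3}
    - {"dp": [0,0,-0.42],"dr": [0,0,0],"claw": 0.3}
    - {"dp": [0,0,-0.42],"dr": [0,0,0],"claw": 0.3}
    - {"dp": [0,0,-0.42],"dr": [0,0,0],"claw": 0.3}
    - {"dp": [0,0,0],"dr": [0,0,0],"claw": 0.3}

```text
time: 21.7
tcp_pos: [0.4818, 0.4497, 0.1986]
tool_rot: [179.4, 0.1, 141.6]
contact_force: [1.9, 1.8, -2.9]
grip_width: 0.0477
finger_force: 30.0
```

carry_out:
  steps:
    - {"dp": [-0.27,-0.36,-0.01],"dr": [0,0,0.29],"claw": 0.3}
    - {"dp": [-0.28,-0.35,-0.01],"dr": [0,0,0.29],"claw": 0.3}
    - {"dp": [-0.3,-0.34,0],"dr": [0,0,0.29],"claw": 0.3}
    - {"dp": [-0.3,-0.32,-0.01],"dr": [0,0,0.3],"claw": 0.3}
    - {"dp": [-0.32,-0.32,-0.01],"dr": [0,0,0.29],"claw": 0.3}
    - {"dp": [-0.33,-0.31,-0.01],"dr": [0,0,0.29],"claw": 0.3}
    - {"dp": [-0.34,-0.29,-0.01],"dr": [0,0,0.29],"claw": 0.3}
    - {"dp": [-0.34,-0.28,0],"dr": [0,0,0.29],"claw": 0.3}
    - {"dp": [-0.36,-0.27,-0.01],"dr": [0,0,0.29],"claw": 0.3}
    - {"dp": [-0.37,-0.26,-0.01],"dr": [0,0,0.29],"claw": 0.3}

```text
time: 22.53
tcp_pos: [0.4696, 0.0868, 0.1968]
tool_rot: [-180.0, -0.0, 121.5]
contact_force: [1.1, -1.0, -3.3]
grip_width: 0.0476
finger_force: 30.0
```

carry_out:
  steps:
    - {"dp": [-0.38,-0.24,-0.01],"dr": [0,0,0.29],"claw": 0.3}
    - {"dp": [-0.38,-0.23,0],"dr": [0,0,0.3],"claw": 0.3}
    - {"dp": [-0.39,-0.22,-0.01],"dr": [0,0,0.29],"claw": 0.3}
    - {"dp": [-0.4,-0.2,-0.01],"dr": [0,0,0.29],"claw": 0.3}
    - {"dp": [-0.41,-0.19,-0.01],"dr": [0,0,0.29],"claw": 0.3}
    - {"dp": [-0.41,-0.18,-0.01],"dr": [0,0,0.29],"claw": 0.3}
    - {"dp": [0,0,0],"dr": [0,0,0],"claw": 0.3}
    - {"dp": [0,0,0],"dr": [0,0,0],"claw": 0.3}

```text
time: 23.2
tcp_pos: [0.4644, -0.1282, 0.2007]
tool_rot: [-180.0, 0.0, 109.4]
contact_force: [0.4, -0.1, -3.5]
grip_width: 0.048
finger_force: 30.0
```

Run:
```python
from h import *
f=grab("scene"); st()
a=plan([(np.r_[slot(-.088),.19],R_oven(0)),(np.r_[slot(-.088),.129],R_oven(0),None,.025)],.3)
```

```text
t 23.25 tcp [ 0.4644 -0.127   0.2006] oven [-0.2165 -0.0477  0.2006] rot [-179.9   -0.   109.5] F [-0.3  0.2 -3.4] grip 0.0476 ff 30.0 [-15.   9. 112.  -0.  58. -35.]
4 rows
1 x {"dp": [-0.01, 0.02, 0.13], "dr": [-0.01, 0.0, -0.01], "claw": 0.3}
1 x {"dp": [0.0, 0.0, 0.25], "dr": [0.0, 0.0, 0.0], "claw": 0.3}
1 x {"dp": [0.0, 0.0, 0.26], "dr": [0.0, 0.0, 0.0], "claw": 0.3}
1 x {"dp": [0.0, -0.01, 0.25], "dr": [0.0, 0.0, 0.0], "claw": 0.3}
```

carry_out:
  steps:
    - {"dp": [0,0.02,0.13],"dr": [0,0,0],"claw": 0.3}
    - {"dp": [0,0,0.25],"dr": [0,0,0],"claw": 0.3}
    - {"dp": [0,0,0.26],"dr": [0,0,0],"claw": 0.3}
    - {"dp": [0,0,0.26],"dr": [0,0,0],"claw": 0.3}
    - {"dp": [0,0,0],"dr": [0,0,0],"claw": 0.3}
    - {"dp": [0,0,0],"dr": [0,0,0],"claw": 0.3}
    - {"dp": [0,0,0.02],"dr": [0,0,0],"claw": 0.3}
    - {"dp": [0,0,0],"dr": [0,0,0],"claw": 0.3}

```text
time: 23.92
tcp_pos: [0.4664, -0.1255, 0.1271]
tool_rot: [-180.0, -0.0, 109.6]
contact_force: [0.2, 0.3, -3.4]
grip_width: 0.0478
finger_force: 30.0
```

Run:
```python
from h import *
f=grab("scene"); st()
```

```text
t 23.97 tcp [ 0.4665 -0.1257  0.1273] oven [-0.217  -0.0453  0.1273] rot [-180.     0.   109.6] F [-0.3 -0.6 -2.6] grip 0.0479 ff 30.0 [-15.  15. 116.  -0.  49. -35.]
```

carry_out:
  steps:
    - {"dp": [0,0,0.015],"dr": [0,0,0],"claw": 0.3}
    - {"dp": [0,0,0],"dr": [0,0,0],"claw": 0.68}
    - {"dp": [0,0,0],"dr": [0,0,0],"claw": 0.68}
    - {"dp": [0,0,0],"dr": [0,0,0],"claw": 0.68}
    - {"dp": [0,0,-0.3],"dr": [0,0,0],"claw": 0.68}
    - {"dp": [0,0,-0.4],"dr": [0,0,0],"claw": 0.68}
    - {"dp": [0,0,-0.4],"dr": [0,0,0],"claw": 0.68}
    - {"dp": [0,0,0],"dr": [0,0,0],"claw": 0.68}
    - {"dp": [0,0,0],"dr": [0,0,0],"claw": 0.68}

```text
time: 24.72
tcp_pos: [0.4677, -0.1265, 0.2157]
tool_rot: [179.8, 0.1, 109.6]
contact_force: [-0.4, -0.3, 0.1]
grip_width: 0.0623
finger_force: 0.0
```

Run:
```python
from h import *
f=grab("scene"); st()
a=plan([(o2w([-.40,.0415,.22]),R_oven(45),0),(o2w([-.36,.0415,.125]),R_oven(45),0)],0)
```

```text
t 24.77 tcp [ 0.4666 -0.1262  0.2142] oven [-0.2165 -0.0453  0.2142] rot [180.    0.  109.6] F [ 0.4 -0.5 -0.7] grip 0.0626 ff 0.0 [-15.   8. 111.  -0.  60. -35.]
10 rows
1 x {"dp": [0.33, 0.16, -0.01], "dr": [0.0, -0.93, 0.0], "claw": 0}
1 x {"dp": [0.32, 0.15, -0.05], "dr": [0.0, -0.94, 0.0], "claw": 0}
1 x {"dp": [0.32, 0.16, -0.08], "dr": [0.0, -0.93, 0.0], "claw": 0}
1 x {"dp": [0.31, 0.15, -0.12], "dr": [0.0, -0.94, 0.0], "claw": 0}
1 x {"dp": [0.29, 0.16, -0.15], "dr": [0.0, -0.93, 0.0], "claw": 0}
1 x {"dp": [0.27, 0.15, -0.18], "dr": [0.0, -0.93, 0.0], "claw": 0}
1 x {"dp": [0.25, 0.16, -0.21], "dr": [0.0, -0.94, 0.0], "claw": 0}
1 x {"dp": [0.16, 0.0, 0.4], "dr": [0.0, 0.0, 0.0], "claw": 0}
1 x {"dp": [0.16, 0.0, 0.39], "dr": [0.0, 0.0, 0.0], "claw": 0}
1 x {"dp": [0.16, 0.0, 0.4], "dr": [0.0, 0.0, 0.0], "claw": 0}
```

carry_out:
  steps:
    - {"dp": [0.33,0.16,-0.01],"dr": [0,-0.93,0],"claw": 0}
    - {"dp": [0.32,0.15,-0.05],"dr": [0,-0.94,0],"claw": 0}
    - {"dp": [0.32,0.16,-0.08],"dr": [0,-0.93,0],"claw": 0}
    - {"dp": [0.31,0.15,-0.12],"dr": [0,-0.94,0],"claw": 0}
    - {"dp": [0.29,0.16,-0.15],"dr": [0,-0.93,0],"claw": 0}
    - {"dp": [0.27,0.15,-0.18],"dr": [0,-0.93,0],"claw": 0}
    - {"dp": [0.25,0.16,-0.21],"dr": [0,-0.94,0],"claw": 0}
    - {"dp": [0,0,0],"dr": [0,0,0],"claw": 0}
    - {"dp": [0,0,0],"dr": [0,0,0],"claw": 0}

```text
time: 25.52
tcp_pos: [0.4836, 0.0593, 0.2215]
tool_rot: [-178.7, 40.7, 110.7]
contact_force: [0.3, 0.5, -0.1]
grip_width: 0.0049
finger_force: 0.0
```

Run:
```python
from h import *
f=grab("top"); st(); save(f,"t6.png",(340,100,600,340),2.4)
a=plan([(o2w([-.365,.0415,.22]),R_oven(45),0),(o2w([-.365,.0415,.125]),R_oven(45),0)],0)
a=plan([(o2w([-.17,.0415,.125]),R_oven(45),0,.02)],0,start=a)
```

```text
t 25.57 tcp [0.4837 0.0573 0.2222] oven [-0.3836  0.0321  0.2222] rot [-178.8   40.7  110.4] F [ 0.8 -0.4  0.6] grip 0.0012 ff 0.0 [ 33.  15. 114. -42.  69.  35.]
4 rows
1 x {"dp": [-0.16, 0.12, 0.17], "dr": [-0.09, -0.63, 0.1], "claw": 0}
3 x {"dp": [0.28, 0.0, 0.28], "dr": [0.0, 0.0, 0.0], "claw": 0}
10 rows
2 x {"dp": [-0.17, 0.0, 0.17], "dr": [0.0, 0.0, 0.0], "claw": 0}
1 x {"dp": [-0.18, 0.0, 0.18], "dr": [0.0, 0.0, 0.0], "claw": 0}
3 x {"dp": [-0.17, 0.0, 0.17], "dr": [0.0, 0.0, 0.0], "claw": 0}
1 x {"dp": [-0.18, 0.0, 0.18], "dr": [0.0, 0.0, 0.0], "claw": 0}
3 x {"dp": [-0.17, 0.0, 0.17], "dr": [0.0, 0.0, 0.0], "claw": 0}
```

View pics/t6.png

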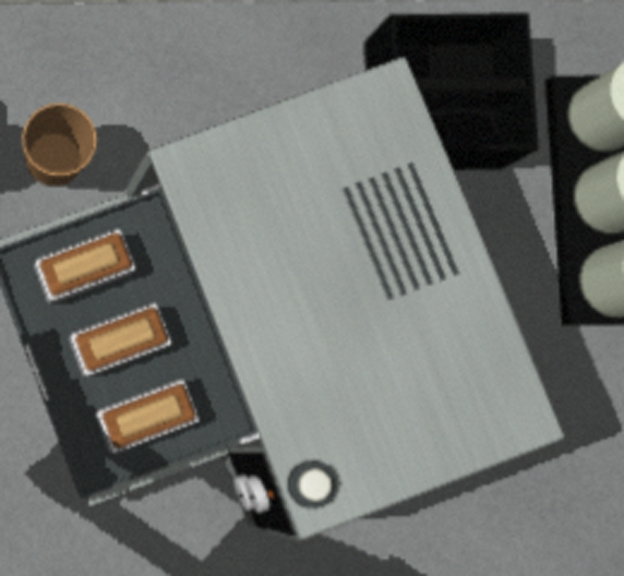

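All three tins lie flat in the tray, at crop (85,265), (121,338) and (148,415). Next I'll push the tray home by its tab.

carry_out:
  steps:
    - {"dp": [-0.16,0.12,0.17],"dr": [-0.09,-0.63,0.1],"claw": 0}
    - {"dp": [0.28,0,0.28],"dr": [0,0,0],"claw": 0}
    - {"dp": [0.28,0,0.28],"dr": [0,0,0],"claw": 0}
    - {"dp": [0.28,0,0.28],"dr": [0,0,0],"claw": 0}
    - {"dp": [0,0,0],"dr": [0,0,0],"claw": 0}
    - {"dp": [0,0,0],"dr": [0,0,0],"claw": 0}

```text
time: 26.07
tcp_pos: [0.4992, 0.0393, 0.1264]
tool_rot: [-180.0, 45.0, 109.2]
contact_force: [0.2, 0.6, 0.2]
grip_width: 0.0004
finger_force: 0.0
```

Run:
```python
from h import *
f=grab("top"); st()
a=plan([(o2w([-.34,.0415,.124]),R_oven(45),0),(o2w([-.165,.0415,.124]),R_oven(45),0,.02)],0)
```

```text
t 26.12 tcp [0.5001 0.0402 0.1277] oven [-0.362   0.0419  0.1277] rot [179.8  45.  109. ] F [ 0.1 -0.1  0.6] grip 0.0002 ff 0.0 [ 33.  26. 117. -51.  62.  49.]
10 rows
1 x {"dp": [-0.16, 0.0, 0.23], "dr": [-0.02, 0.0, -0.05], "claw": 0}
2 x {"dp": [-0.17, 0.0, 0.17], "dr": [0.0, 0.0, 0.0], "claw": 0}
1 x {"dp": [-0.18, 0.0, 0.17], "dr": [0.0, 0.0, 0.0], "claw": 0}
1 x {"dp": [-0.17, 0.0, 0.18], "dr": [0.0, 0.0, 0.0], "claw": 0}
3 x {"dp": [-0.17, 0.0, 0.17], "dr": [0.0, 0.0, 0.0], "claw": 0}
1 x {"dp": [-0.18, 0.0, 0.17], "dr": [0.0, 0.0, 0.0], "claw": 0}
1 x {"dp": [-0.17, 0.0, 0.17], "dr": [0.0, 0.0, 0.0], "claw": 0}
```

carry_out:
  steps:
    - {"dp": [-0.16,0,0.22],"dr": [-0.02,0,-0.05],"claw": 0}
    - {"dp": [-0.06,0,0.06],"dr": [0,0,0],"claw": 0}
    - {"dp": [-0.1,0,0.1],"dr": [0,0,0],"claw": 0}
    - {"dp": [-0.12,0,0.12],"dr": [0,0,0],"claw": 0}
    - {"dp": [-0.12,0,0.12],"dr": [0,0,0],"claw": 0}
    - {"dp": [-0.12,0,0.12],"dr": [0,0,0],"claw": 0}
    - {"dp": [-0.12,0,0.12],"dr": [0,0,0],"claw": 0}
    - {"dp": [-0.12,0,0.12],"dr": [0,0,0],"claw": 0}
    - {"dp": [-0.12,0,0.12],"dr": [0,0,0],"claw": 0}
    - {"dp": [-0.12,0,0.12],"dr": [0,0,0],"claw": 0}

```text
time: 26.95
tcp_pos: [0.5461, -0.0857, 0.1251]
tool_rot: [179.7, 45.0, 109.4]
contact_force: [-0.4, 1.8, 0.4]
grip_width: 0.0003
finger_force: 1.0
```

carry_out:
  steps:
    - {"dp": [-0.12,0,0.12],"dr": [0,0,0],"claw": 0}
    - {"dp": [-0.12,0,0.12],"dr": [0,0,0],"claw": 0}
    - {"dp": [-0.12,0,0.12],"dr": [0,0,0],"claw": 0}
    - {"dp": [-0.1,0,0.1],"dr": [0,0,0],"claw": 0}
    - {"dp": [-0.05,0,0.05],"dr": [0,0,0],"claw": 0}
    - {"dp": [0,0,0],"dr": [0,0,0],"claw": 0}

```text
time: 27.45
tcp_pos: [0.5651, -0.1404, 0.1245]
tool_rot: [179.8, 45.1, 109.4]
contact_force: [-0.0, -0.3, -0.2]
grip_width: 0.0004
finger_force: 0.0
```

Run:
```python
from h import *
f=grab("top"); st()
```

```text
t 27.50 tcp [ 0.5649 -0.1397  0.1242] oven [-0.1708  0.0427  0.1242] rot [179.8  45.  109.5] F [0.2 1.4 0. ] grip 0.0004 ff 0.0 [ 10.  26. 118. -65.  50.  42.]
```

carry_out:
  steps:
    - {"dp": [-0.07,0,0.07],"dr": [0,0,0],"claw": 0}
    - {"dp": [-0.05,0,0.05],"dr": [0,0,0],"claw": 0}
    - {"dp": [0,0,0],"dr": [0,0,0],"claw": 0}

```text
time: 27.75
tcp_pos: [0.5697, -0.1524, 0.1237]
tool_rot: [179.9, 45.0, 109.6]
contact_force: [-1.0, -0.4, -1.0]
grip_width: 0.0003
finger_force: 0.0
```

carry_out:
  steps:
    - {"dp": [-0.04,0,0.04],"dr": [0,0,0],"claw": 0}
    - {"dp": [0,0,0],"dr": [0,0,0],"claw": 0}
    - {"dp": [0,0,0],"dr": [0,0,0],"claw": 0}

```text
time: 28.0
tcp_pos: [0.5709, -0.1563, 0.1235]
tool_rot: [179.9, 45.0, 109.6]
contact_force: [-0.8, 0.1, -0.5]
grip_width: -0.0001
finger_force: 0.0
```

carry_out:
  steps:
    - {"dp": [-0.03,0,0.03],"dr": [0,0,0],"claw": 0}
    - {"dp": [0,0,0],"dr": [0,0,0],"claw": 0}
    - {"dp": [0,0,0],"dr": [0,0,0],"claw": 0}

```text
time: 28.25
tcp_pos: [0.5718, -0.1586, 0.1232]
tool_rot: [179.9, 44.9, 109.6]
contact_force: [-5.3, 8.6, 4.0]
grip_width: 0.0006
finger_force: 5.1
```

carry_out:
  steps:
    - {"dp": [-0.02,0,0.02],"dr": [0,0,0],"claw": 0}
    - {"dp": [0,0,0],"dr": [0,0,0],"claw": 0}

```text
time: 28.42
tcp_pos: [0.5721, -0.1592, 0.1231]
tool_rot: [179.8, 44.8, 109.6]
contact_force: [-15.0, 27.8, 14.4]
grip_width: 0.0008
finger_force: 15.4
```

Run:
```python
from h import *
st()
p=np.array(monitor.get_state()["tcp_pos"]); 
# retreat out, then door lift: slant 70, at oven y .147
Rl=R_oven(70)
a=plan([(o2w([-.26,.0415,.16]),R_oven(45),0),(o2w([-.42,.147,.13]),Rl,0)],0)
d=Rl.apply([0,0,1]); tip=np.array([-.140-.150,.147,.052]); 
dd=np.array([np.sin(np.radians(70)),0,-np.cos(np.radians(70))])
tcp=tip-.014*dd; print(tcp)
a=plan([(o2w(tcp+[-.10,0,0]),Rl,0),(o2w(tcp),Rl,0,.025)],0,start=a)
```

```text
t 28.42 tcp [ 0.5721 -0.1592  0.1231] oven [-0.15    0.043   0.1231] rot [179.8  44.8 109.6] F [-15.   27.8  14.4] grip 0.0008 ff 15.4 [  8.  26. 118. -67.  49.  41.]
10 rows
1 x {"dp": [0.16, 0.0, -0.32], "dr": [0.01, -0.01, 0.0], "claw": 0}
1 x {"dp": [0.16, -0.01, -0.33], "dr": [0.01, 0.0, 0.0], "claw": 0}
1 x {"dp": [0.17, 0.0, -0.32], "dr": [0.01, -0.01, 0.0], "claw": 0}
1 x {"dp": [0.16, -0.01, -0.33], "dr": [0.0, -0.01, 0.0], "claw": 0}
1 x {"dp": [0.28, 0.22, -0.19], "dr": [0.0, -0.61, 0.0], "claw": 0}
1 x {"dp": [0.26, 0.22, -0.21], "dr": [0.0, -0.6, 0.0], "claw": 0}
1 x {"dp": [0.25, 0.22, -0.23], "dr": [0.0, -0.61, 0.0], "claw": 0}
1 x {"dp": [0.23, 0.22, -0.25], "dr": [0.0, -0.6, 0.0], "claw": 0}
1 x {"dp": [0.22, 0.22, -0.26], "dr": [0.0, -0.61, 0.0], "claw": 0}
1 x {"dp": [0.19, 0.22, -0.28], "dr": [0.0, -0.6, 0.0], "claw": 0}
[-0.3031557   0.147       0.05678828]
7 rows
1 x {"dp": [0.39, 0.0, 0.26], "dr": [0.0, 0.0, 0.0], "claw": 0}
1 x {"dp": [0.4, 0.0, 0.25], "dr": [0.0, 0.0, 0.0], "claw": 0}
1 x {"dp": [-0.09, 0.0, 0.24], "dr": [0.0, 0.0, 0.0], "claw": 0}
1 x {"dp": [-0.08, 0.0, 0.23], "dr": [0.0, 0.0, 0.0], "claw": 0}
1 x {"dp": [-0.09, 0.0, 0.24], "dr": [0.0, 0.0, 0.0], "claw": 0}
1 x {"dp": [-0.08, 0.0, 0.23], "dr": [0.0, 0.0, 0.0], "claw": 0}
1 x {"dp": [-0.09, 0.0, 0.24], "dr": [0.0, 0.0, 0.0], "claw": 0}
```

carry_out:
  steps:
    - {"dp": [0.16,0,-0.32],"dr": [0,0,0],"claw": 0}
    - {"dp": [0.16,0,-0.33],"dr": [0,0,0],"claw": 0}
    - {"dp": [0.17,0,-0.32],"dr": [0,0,0],"claw": 0}
    - {"dp": [0.16,-0.01,-0.33],"dr": [0,0,0],"claw": 0}
    - {"dp": [0.28,0.2,-0.19],"dr": [0,-0.61,0],"claw": 0}
    - {"dp": [0.26,0.2,-0.21],"dr": [0,-0.6,0],"claw": 0}
    - {"dp": [0.25,0.2,-0.23],"dr": [0,-0.61,0],"claw": 0}
    - {"dp": [0.23,0.2,-0.25],"dr": [0,-0.6,0],"claw": 0}
    - {"dp": [0.22,0.2,-0.26],"dr": [0,-0.61,0],"claw": 0}
    - {"dp": [0.19,0.2,-0.28],"dr": [0,-0.6,0],"claw": 0}

```text
time: 29.25
tcp_pos: [0.5716, 0.1268, 0.13]
tool_rot: [179.7, 70.2, 109.4]
contact_force: [1.7, -0.5, -0.1]
grip_width: 0.0002
finger_force: 0.0
```

Run:
```python
from h import *
f=grab("top"); st()
Q=w2o(cloud(f)); ok=f["depth"]>0
m=ok&(Q[...,0]<-.13)&(Q[...,0]>-.145)&(abs(Q[...,1]-.0415)<.04)&(Q[...,2]<.14)&(Q[...,2]>.115); print("tab pts",m.sum())
Rl=R_oven(70)
dd=np.array([np.sin(np.radians(70)),0,-np.cos(np.radians(70))])
tcp=np.array([-.290,.135,.052])-.014*dd
a=plan([(o2w(tcp+[-.10,0,0.005]),Rl,0),(o2w(tcp),Rl,0,.025)],0)
```

```text
t 29.30 tcp [0.5725 0.1316 0.126 ] oven [-0.424   0.1406  0.126 ] rot [-179.9   70.4  110.1] F [ 0.7  4.7 -2.4] grip 0.0006 ff 0.0 [ 43.  46. 100. -60.  86.  59.]
tab pts 71
6 rows
1 x {"dp": [0.33, -0.04, 0.26], "dr": [0.03, 0.03, 0.01], "claw": 0}
1 x {"dp": [0.34, -0.03, 0.26], "dr": [0.03, 0.03, 0.02], "claw": 0}
1 x {"dp": [-0.09, 0.0, 0.3], "dr": [0.0, 0.0, 0.0], "claw": 0}
1 x {"dp": [-0.1, 0.0, 0.3], "dr": [0.0, 0.0, 0.0], "claw": 0}
1 x {"dp": [-0.09, 0.0, 0.29], "dr": [0.0, 0.0, 0.0], "claw": 0}
1 x {"dp": [-0.09, 0.0, 0.3], "dr": [0.0, 0.0, 0.0], "claw": 0}
```

carry_out:
  steps:
    - {"dp": [0.33,-0.04,0.26],"dr": [0.03,0.03,0.01],"claw": 0}
    - {"dp": [0.34,-0.03,0.26],"dr": [0.03,0.03,0.02],"claw": 0}
    - {"dp": [0,0,0],"dr": [0,0,0],"claw": 0}
    - {"dp": [0,0,0],"dr": [0,0,0],"claw": 0}

```text
time: 29.63
tcp_pos: [0.5726, 0.1025, 0.0651]
tool_rot: [-179.8, 69.7, 109.4]
contact_force: [-0.1, 0.4, -0.2]
grip_width: 0.0003
finger_force: 0.0
```

Run:
```python
from h import *
f=grab("scene"); st(); save(f,"s7.png",(150,60,450,360),2)
Rl=R_oven(70)
dd=np.array([np.sin(np.radians(70)),0,-np.cos(np.radians(70))])
tcp=np.array([-.290,.135,.052])-.014*dd
a=plan([(o2w(tcp+[-.10,0,0.00]),Rl,0),(o2w(tcp),Rl,0,.025)],0)
# arc: tip upper corner under door. door underside: contact at edge
rows=[]
def T(th,r=.158,al=70,clear=.0):
    # tip centre so finger top surface touches door outer lower edge point at (r) on outer face
    e=np.array([-.140-(r*np.sin(th)+.014*np.cos(th)),0,.072+r*np.cos(th)-.014*np.sin(th)])
    d=np.array([np.sin(np.radians(al)),0,-np.cos(np.radians(al))]); n=np.array([np.cos(np.radians(al)),0,np.sin(np.radians(al))]) # upper normal
    tip=e-n*.010+d*.010
    t=tip-.014*d; t[1]=.135; return t
print(T(1.5),T(1.0),T(.5),T(.1))
a=plan([(o2w(T(1.5)+[0,0,-.006]),Rl,0,.03)]+[(o2w(T(t)),Rl,0,.05) for t in (1.35,1.2,1.05,.9,.75,.6,.5)],0,start=a)
```

```text
t 29.68 tcp [0.5733 0.1033 0.0665] oven [-0.397   0.132   0.0665] rot [179.8  69.6 109. ] F [ 0.1 -0.2  0.7] grip 0.0007 ff 0.0 [ 41.  51. 101. -62.  82.  64.]
5 rows
1 x {"dp": [0.14, 0.04, -0.03], "dr": [-0.04, -0.06, -0.03], "claw": 0}
1 x {"dp": [-0.11, 0.0, 0.29], "dr": [0.0, 0.0, 0.0], "claw": 0}
1 x {"dp": [-0.1, 0.0, 0.3], "dr": [0.0, 0.0, 0.0], "claw": 0}
2 x {"dp": [-0.11, 0.0, 0.29], "dr": [0.0, 0.0, 0.0], "claw": 0}
[-0.3057735  0.135      0.0611827] [-0.28769562  0.135       0.13755832] [-0.23521436  0.135       0.19591724] [-0.17688271  0.135       0.21978414]
8 rows
1 x {"dp": [0.03, 0.0, -0.02], "dr": [0.0, 0.0, 0.0], "claw": 0}
1 x {"dp": [-0.35, 0.0, -0.11], "dr": [0.0, 0.0, 0.0], "claw": 0}
1 x {"dp": [-0.29, 0.0, -0.04], "dr": [0.0, 0.0, 0.0], "claw": 0}
1 x {"dp": [-0.3, 0.0, 0.0], "dr": [0.0, 0.0, 0.0], "claw": 0}
1 x {"dp": [-0.3, 0.0, 0.05], "dr": [0.0, 0.0, 0.0], "claw": 0}
1 x {"dp": [-0.28, 0.0, 0.09], "dr": [0.0, 0.0, 0.0], "claw": 0}
1 x {"dp": [-0.26, 0.0, 0.13], "dr": [0.0, 0.0, 0.0], "claw": 0}
1 x {"dp": [-0.17, 0.0, 0.11], "dr": [0.0, 0.0, 0.0], "claw": 0}
```

View pics/s7.png

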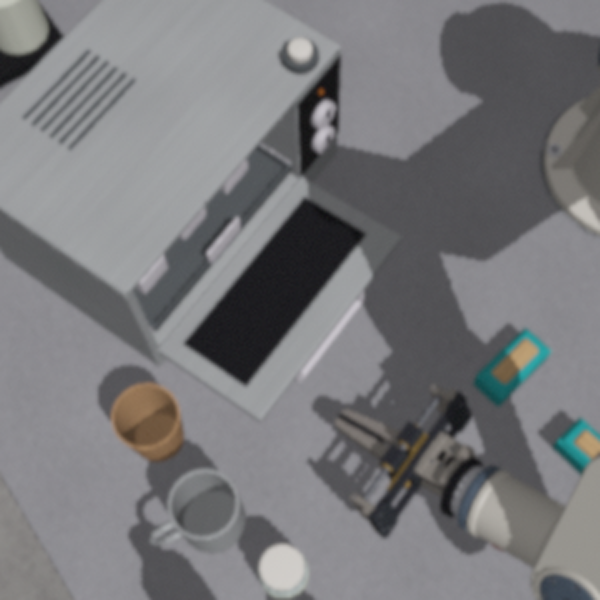

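carry_out:
  steps:
    - {"dp": [0.19,0.04,-0.01],"dr": [-0.04,-0.06,-0.03],"claw": 0}
    - {"dp": [-0.11,0,0.29],"dr": [0,0,0],"claw": 0}
    - {"dp": [-0.1,0,0.3],"dr": [0,0,0],"claw": 0}
    - {"dp": [-0.11,0,0.29],"dr": [0,0,0],"claw": 0}
    - {"dp": [-0.11,0,0.29],"dr": [0,0,0],"claw": 0}
    - {"dp": [0,0,0],"dr": [0,0,0],"claw": 0}
    - {"dp": [0,0,0],"dr": [0,0,0],"claw": 0}

```text
time: 30.27
tcp_pos: [0.6085, 0.0158, 0.0544]
tool_rot: [179.4, 70.0, 108.9]
contact_force: [0.1, -0.5, 0.3]
grip_width: 0.0006
finger_force: 0.0
```

Run:
```python
from h import *
f=grab("scene"); st()
```

```text
t 30.32 tcp [0.6084 0.0167 0.054 ] oven [-0.3036  0.1361  0.054 ] rot [179.4  70.  108.9] F [ 1.   0.6 -0.8] grip 0.0005 ff 0.0 [ 33.  52. 104. -70.  77.  66.]
```

```bash
cat >> h.py <<'E'
def T(th,al,r=.158,dtip=.010):
    e=np.array([-.140-(r*np.sin(th)+.014*np.cos(th)),.135,.072+r*np.cos(th)-.014*np.sin(th)])
    s,c=np.sin(np.radians(al)),np.cos(np.radians(al)); d=np.array([s,0,-c]); n=np.array([c,0,s])
    return o2w(e-n*.010+d*(dtip-.014))
def Ry(al,y): return Rot.from_euler('z',y,degrees=True)*R_oven(al)
E
python3 - <<'E'
from h import *
a=plan([(T(t,al),Ry(al,y),0,.03) for t,al,y in ((1.45,70,0),(1.3,69,3),(1.15,65,7),(1.0,60,12),(.85,55,16),(.7,50,20))],0)
print()
a=plan([(T(t,al,.15,.003),Ry(al,y),0,.03) for t,al,y in ((.55,45,20),(.4,45,20),(.25,45,20),(.1,45,20),(0.02,45,20))],0,start=a)
E
```

```text
7 rows
1 x {"dp": [-0.17, -0.01, -0.09], "dr": [0.0, -0.01, -0.03], "claw": 0}
1 x {"dp": [-0.29, 0.0, -0.07], "dr": [-0.41, 0.15, -0.15], "claw": 0}
1 x {"dp": [-0.3, -0.01, -0.04], "dr": [-0.53, 0.58, -0.23], "claw": 0}
1 x {"dp": [-0.15, 0.0, -0.01], "dr": [-0.32, 0.36, -0.17], "claw": 0}
1 x {"dp": [-0.15, -0.01, -0.02], "dr": [-0.33, 0.37, -0.17], "claw": 0}
1 x {"dp": [-0.3, -0.03, 0.0], "dr": [-0.49, 0.72, -0.31], "claw": 0}
1 x {"dp": [-0.29, -0.05, 0.01], "dr": [-0.46, 0.73, -0.35], "claw": 0}

5 rows
1 x {"dp": [-0.27, -0.08, 0.03], "dr": [0.0, 0.73, 0.0], "claw": 0}
1 x {"dp": [-0.26, -0.08, 0.05], "dr": [0.0, 0.0, 0.0], "claw": 0}
1 x {"dp": [-0.26, -0.09, 0.09], "dr": [0.0, 0.0, 0.0], "claw": 0}
1 x {"dp": [-0.23, -0.09, 0.13], "dr": [0.0, 0.0, 0.0], "claw": 0}
1 x {"dp": [-0.12, -0.05, 0.08], "dr": [0.0, 0.0, 0.0], "claw": 0}
```

carry_out:
  steps:
    - {"dp": [-0.17,0,-0.09],"dr": [0,0,0],"claw": 0}
    - {"dp": [-0.29,0,-0.07],"dr": [-0.41,0.15,-0.15],"claw": 0}
    - {"dp": [-0.3,-0.01,-0.04],"dr": [-0.53,0.58,-0.23],"claw": 0}
    - {"dp": [-0.15,0,-0.01],"dr": [-0.32,0.36,-0.17],"claw": 0}
    - {"dp": [0,0,0],"dr": [0,0,0],"claw": 0}

```text
time: 30.73
tcp_pos: [0.6112, 0.0081, 0.1299]
tool_rot: [179.5, 62.3, 118.7]
contact_force: [0.4, 0.5, -0.5]
grip_width: 0.0006
finger_force: 0.0
```

Run:
```python
from h import *
st()
```

```text
t 30.73 tcp [0.6112 0.0081 0.1299] oven [-0.2946  0.1359  0.1299] rot [179.5  62.3 118.7] F [ 0.4  0.5 -0.5] grip 0.0006 ff 0.0 [ 31.  37. 113. -74.  67.  57.]
```

Run:
```python
from h import *
f=grab("scene"); st(); save(f,"s8.png",(170,90,370,290),2.5); print(monitor.get_state()["joint_positions"])
Q=w2o(cloud(f)); ok=f["depth"]>0
m=ok&(Q[...,0]<-.15)&(Q[...,0]>-.32)&(abs(Q[...,1]+.06)<.04)&(Q[...,2]>.03)&(Q[...,2]<.26)
A=Q[m]; print(len(A)); 
for x in np.arange(-.31,-.15,.02):
    b=A[abs(A[:,0]-x)<.01]; print(round(x,3),len(b),np.median(b[:,2]).round(4) if len(b) else None)
```

```text
t 30.78 tcp [0.6115 0.008  0.1289] oven [-0.2945  0.1361  0.1289] rot [179.6  62.5 118.5] F [ 0.5 -0.4  0.1] grip 0.0006 ff 0.0 [ 31.  37. 113. -74.  67.  58.]
[ 30.6339594   37.21066336 112.95037362 -74.16588887  67.13096059
  57.55682057]
1333
-0.31 26 0.1065
-0.29 187 0.149
-0.27 192 0.1445
-0.25 182 0.1345
-0.23 172 0.124
-0.21 177 0.1131
-0.19 167 0.1024
-0.17 157 0.091
```

View pics/s8.png

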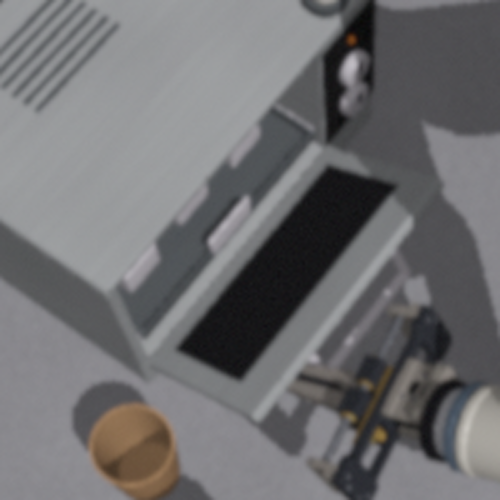

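Run:
```python
from h import *
s=monitor.get_state(); d=Rot.from_euler('xyz',s["tool_rot"],degrees=True).apply([0,0,1]); tip=s["tcp_pos"]+.014*d; print(w2o(tip))
# pivot about point 10mm behind tip, staying 3mm lower
Rn=Ry(60,40); q=tip-[0,0,.002]-.014*Rn.apply([0,0,1])
a=plan([(q,Rn,0)],0)
print()
def T2(th,al,r=.15,dtip=0):
    w=T(th,al,r,dtip); dold=R_oven(al).apply([0,0,1]); dn=Ry(al,40).apply([0,0,1]); return w+.014*dold-.014*dn
a=plan([(T2(t,al,.155,.01),Ry(al,40),0,.03) for t,al in ((1.0,60),(.85,55),(.7,50),(.55,45))],0,start=a)
print()
a=plan([(T2(t,al,.15,.003),Ry(al,40),0,.03) for t,al in ((.4,45),(.25,45),(.1,45),(.02,45))],0,start=a)
```

```text
[-0.28222721  0.138101    0.12245586]
5 rows
1 x {"dp": [0.0, -0.02, 0.01], "dr": [-0.78, 0.07, -0.43], "claw": 0}
1 x {"dp": [0.0, -0.01, 0.0], "dr": [-0.78, 0.07, -0.44], "claw": 0}
1 x {"dp": [0.0, -0.02, 0.0], "dr": [-0.77, 0.08, -0.43], "claw": 0}
1 x {"dp": [0.01, -0.01, 0.01], "dr": [-0.78, 0.07, -0.43], "claw": 0}
1 x {"dp": [0.0, -0.02, 0.0], "dr": [-0.78, 0.07, -0.44], "claw": 0}

4 rows
1 x {"dp": [-0.13, -0.09, -0.02], "dr": [0.0, 0.0, 0.0], "claw": 0}
1 x {"dp": [-0.28, -0.09, -0.03], "dr": [0.0, 0.73, 0.0], "claw": 0}
1 x {"dp": [-0.27, -0.11, -0.02], "dr": [0.0, 0.72, 0.0], "claw": 0}
1 x {"dp": [-0.26, -0.13, 0.0], "dr": [0.0, 0.73, 0.0], "claw": 0}

4 rows
1 x {"dp": [-0.23, -0.14, 0.0], "dr": [0.0, 0.0, 0.0], "claw": 0}
1 x {"dp": [-0.22, -0.16, 0.06], "dr": [0.0, 0.0, 0.0], "claw": 0}
1 x {"dp": [-0.2, -0.18, 0.09], "dr": [0.0, 0.0, 0.0], "claw": 0}
1 x {"dp": [-0.1, -0.09, 0.07], "dr": [0.0, 0.0, 0.0], "claw": 0}
```

carry_out:
  steps:
    - {"dp": [0,-0.02,0.01],"dr": [-0.78,0.07,-0.43],"claw": 0}
    - {"dp": [0,-0.01,0],"dr": [-0.78,0.07,-0.44],"claw": 0}
    - {"dp": [0,-0.02,0],"dr": [-0.77,0.08,-0.43],"claw": 0}
    - {"dp": [0.01,-0.01,0.01],"dr": [-0.78,0.07,-0.43],"claw": 0}
    - {"dp": [0,-0.02,0],"dr": [-0.78,0.07,-0.44],"claw": 0}
    - {"dp": [0,0,0],"dr": [0,0,0],"claw": 0}
    - {"dp": [0,0,0],"dr": [0,0,0],"claw": 0}

```text
time: 31.37
tcp_pos: [0.592, 0.084, 0.1866]
tool_rot: [-174.6, 52.0, 146.0]
contact_force: [0.7, 1.2, 0.2]
grip_width: 0.0005
finger_force: 0.0
```

Run:
```python
from h import *
st()
```

```text
t 31.37 tcp [0.592  0.084  0.1866] oven [-0.3726  0.1431  0.1866] rot [-174.6   52.   146. ] F [0.7 1.2 0.2] grip 0.0005 ff 0.0 [ 34.  21. 120. -74.  52.  37.]
```

```bash
cat > k.py <<'E'
import numpy as np
from scipy.spatial.transform import Rotation as Rot
from scipy.optimize import least_squares
lo=np.array([-150.9,-52.94,3.33,-74.26,0,-172.89]);hi=np.array([150.9,120.26,152.33,254.26,154.13,172.89])
D=[([.2152,.5863,.2279],[69.705,20.26,93.63,0,66.19,-.14]),([.5587,-.1259,.3098],[-13,12,95,0,74,-32]),([.5551,-.1129,.224],[14,16,116,-57,59,31]),([.5277,-.0374,.1296],[23,25,119,-56,56,44]),
([.4856,.1885,.0935],[21,21,112,0,47,-70]),([.6315,-.0679,.2188],[-6,22,93,0,66,-26]),([.6086,.3109,.0989],[27,33,92,0,56,84]),([.4644,-.127,.2006],[-15,9,112,0,58,-35]),([.5721,-.1592,.1231],[8,26,118,-67,49,41]),([.5725,.1316,.126],[43,46,100,-60,86,59]),([.6084,.0167,.054],[33,52,104,-70,77,66]),([.6115,.008,.1289],[30.634,37.21,112.95,-74.166,67.131,57.557])]
def R(j): return Rot.from_euler('ZYYZYZ'[:3],[j[0],j[1]+j[2],0][:3],degrees=True) 
def fk(j,L):
    h,a,l2,l3,l6=L
    R1=Rot.from_euler('z',j[0],degrees=True);R2=R1*Rot.from_euler('y',j[1],degrees=True)
    R3=R2*Rot.from_euler('y',j[2],degrees=True);R6=R3*Rot.from_euler('z',j[3],degrees=True)*Rot.from_euler('y',j[4],degrees=True)*Rot.from_euler('z',j[5],degrees=True)
    return np.array([0,0,h])+R1.apply([a,0,0])+R2.apply([0,0,l2])+R3.apply([0,0,l3])+R6.apply([0,0,l6]),R6
s=least_squares(lambda L:np.concatenate([fk(j,L)[0]-p for p,j in D]),[.4,0,.45,.45,.3]);L=s.x
C=None
def setC():
    global C
    R6=fk(D[-1][1],L)[1]; C=R6.inv()*Rot.from_euler('xyz',[179.6,62.5,118.5],degrees=True)
setC()
def ik(p,Q,j0):
    def r(j):
        q,R6=fk(j,L); return np.r_[(q-p)*10,(R6*C).inv().__mul__(Q).as_rotvec()]
    s=least_squares(r,np.clip(j0,lo+1e-3,hi-1e-3),bounds=(lo,hi)); return s.x,np.abs(s.fun).max()
E
python3 - <<'E'
from k import *
from h import *
print(L.round(3),"res",np.abs(s.fun).max()); print(C.as_euler('xyz',degrees=True))
S=monitor.get_state(); j=S["joint_positions"]; print(fk(j,L)[0]-S["tcp_pos"], ((fk(j,L)[1]*C).inv()*Rot.from_euler('xyz',S["tool_rot"],degrees=True)).magnitude())
for y in (0,20,40,60,80):
  for t,al in ((1.05,60),(.7,45),(.4,45),(.02,45),(.02,30)):
    d0=R_oven(al).apply([0,0,1]);Q=Ry(al,y);p=T(t,al,.155,.005)+.014*d0-.014*Q.apply([0,0,1])
    best=min((ik(p,Q,j0) for j0 in (j,[20,30,110,0,60,0],[20,30,110,100,60,0],[20,30,110,200,60,-100],[0,40,100,-60,60,120])),key=lambda r:r[1])
    print(y,t,al,best[0].round(0),round(best[1],3))
E
```

```text
[ 0.296 -0.013  0.517  0.493  0.346] res 0.01540814223926712
[ 7.69814308e-02 -2.98289090e-02  9.00200726e+01]
[ 0.01172337  0.00601064 -0.0079949 ] 0.0014829772888339224
0 1.05 60 [ 30.  37. 107. -64.  71.  53.] 0.0
0 0.7 45 [ 21.  26. 106. -53.  62.  34.] 0.0
0 0.4 45 [ 18.  24. 105. -53.  62.  29.] 0.0
0 0.02 45 [ 12.  23. 104. -54.  60.  24.] 0.0
0 0.02 30 [  5.  21. 100. -35.  57.   5.] 0.0
20 1.05 60 [ 29.  30. 117. -74.  60.  49.] 0.087
20 0.7 45 [ 20.  19. 118. -65.  47.  29.] 0.0
20 0.4 45 [ 15.  17. 117. -64.  46.  23.] 0.0
20 0.02 45 [  9.  16. 115. -64.  43.  16.] 0.0
20 0.02 30 [  2.  16. 107. -35.  44. -14.] 0.0
40 1.05 60 [ 22.  21. 123. -74.  43.  29.] 0.266
40 0.7 45 [ 13.  12. 126. -74.  30.  17.] 0.04
40 0.4 45 [  8.  10. 125. -74.  27.  12.] 0.014
40 0.02 45 [  1.  10. 123. -74.  23.   6.] 0.0
40 0.02 30 [ -3.  12. 112. -26.  32. -43.] 0.0
60 1.05 60 [ 10.  21. 142. 205.  45.  82.] 0.0
60 0.7 45 [  1.   8. 129. -74.   7.  -7.] 0.073
60 0.4 45 [ -3.   7. 129. -74.   5. -11.] 0.025
60 0.02 45 [-10.   7. 126.  -4.   2. -86.] 0.0
60 0.02 30 [-10.  10. 114.  -0.  26. -89.] 0.0
80 1.05 60 [-10.  21. 142. 155.  45.  98.] 0.0
80 0.7 45 [-11.   9. 132. 104.  15. 150.] 0.0
80 0.4 45 [-16.   8. 128.  84.  18. 168.] 0.0
80 0.02 45 [-22.  10. 123.  75.  23. 173.] 0.005
80 0.02 30 [ -17.   12.  112.   25.   32. -136.] 0.0
```

Run:
```python
from h import *
f=grab("scene"); st()
Q=w2o(cloud(f)); ok=f["depth"]>0
m=ok&(abs(Q[...,1]+.06)<.04)&(Q[...,2]>.03)&(Q[...,2]<.26)
for x in np.arange(-.29,-.15,.04):
    b=Q[m&(abs(Q[...,0]-x)<.01)]; print(round(x,3),len(b),np.median(b[:,2]).round(4) if len(b) else None)
a=plan([(o2w([-.40,.135,.187]),Ry(55,0),0)],0)
```

```text
t 31.42 tcp [0.5918 0.0837 0.1857] oven [-0.3723  0.1429  0.1857] rot [-174.5   52.   146.1] F [-0.   0.5 -0.3] grip 0.0005 ff 0.0 [ 34.  21. 121. -74.  52.  37.]
-0.29 177 0.1489
-0.25 188 0.134
-0.21 172 0.113
-0.17 162 0.0915
5 rows
1 x {"dp": [0.04, 0.02, -0.06], "dr": [0.7, -0.05, 0.63], "claw": 0}
1 x {"dp": [0.04, 0.01, -0.06], "dr": [0.69, -0.06, 0.64], "claw": 0}
1 x {"dp": [0.04, 0.01, -0.06], "dr": [0.7, -0.05, 0.63], "claw": 0}
1 x {"dp": [0.04, -0.01, -0.06], "dr": [0.69, -0.06, 0.64], "claw": 0}
1 x {"dp": [0.04, -0.01, -0.06], "dr": [0.7, -0.05, 0.63], "claw": 0}
```

carry_out:
  steps:
    - {"dp": [0,0,-0.3],"dr": [0,0,0],"claw": 0}
    - {"dp": [0,0,0],"dr": [0,0,0],"claw": 0}
    - {"dp": [0,0,0],"dr": [0,0,0],"claw": 0}

```text
time: 31.67
tcp_pos: [0.5775, 0.0963, 0.1997]
tool_rot: [-174.4, 51.9, 146.3]
contact_force: [0.3, -1.2, 0.6]
grip_width: 0.0005
finger_force: 0.0
```

Run:
```python
from h import *
st()
a=plan([(o2w([-.42,.135,.20]),Ry(55,0),0)],0)
```

```text
t 31.67 tcp [0.5775 0.0963 0.1997] oven [-0.3891  0.1336  0.1997] rot [-174.4   51.9  146.3] F [ 0.3 -1.2  0.6] grip 0.0005 ff 0.0 [ 36.  20. 121. -72.  54.  35.]
5 rows
1 x {"dp": [0.04, 0.04, -0.05], "dr": [0.7, -0.06, 0.64], "claw": 0}
1 x {"dp": [0.04, 0.04, -0.06], "dr": [0.7, -0.05, 0.64], "claw": 0}
1 x {"dp": [0.04, 0.03, -0.06], "dr": [0.69, -0.06, 0.63], "claw": 0}
1 x {"dp": [0.04, 0.02, -0.06], "dr": [0.7, -0.05, 0.64], "claw": 0}
1 x {"dp": [0.04, 0.01, -0.06], "dr": [0.7, -0.06, 0.64], "claw": 0}
```

carry_out:
  steps:
    - {"dp": [0.04,0.04,-0.05],"dr": [0.7,-0.06,0.64],"claw": 0}
    - {"dp": [0.04,0.04,-0.06],"dr": [0.7,-0.05,0.64],"claw": 0}
    - {"dp": [0.04,0.03,-0.06],"dr": [0.69,-0.06,0.63],"claw": 0}
    - {"dp": [0.04,0.02,-0.06],"dr": [0.7,-0.05,0.64],"claw": 0}
    - {"dp": [0.04,0.01,-0.06],"dr": [0.7,-0.06,0.64],"claw": 0}
    - {"dp": [0,0,0],"dr": [0,0,0],"claw": 0}
    - {"dp": [0,0,0],"dr": [0,0,0],"claw": 0}

```text
time: 32.25
tcp_pos: [0.5688, 0.1248, 0.1993]
tool_rot: [-179.8, 55.1, 109.8]
contact_force: [-0.4, -0.2, 0.2]
grip_width: 0.0002
finger_force: 0.0
```

Run:
```python
from h import *
from k import ik
st(); j=monitor.get_state()["joint_positions"]
# door at 1.08: approach below edge, slant 60
off=np.array([0,0,-.010])
W=[(o2w([-.42,.135,.12]),60)]+[(T(1.08,60,.158,.012)+off,60)]
L2=[(T(t,al,.156,.01),al) for t,al in ((1.05,60),(.9,56),(.75,50),(.6,45))]+[(T(t,al,.15,.003),al) for t,al in ((.45,45),(.3,45),(.15,45),(.02,45))]
for p,al in W+L2:
    j,e=ik(p,Ry(al,0),j); print(w2o(p).round(3),al,j.round(0),round(e,3))
a=plan([(p,Ry(al,0),0,.03) for p,al in W],0)
```

```text
t 32.25 tcp [0.5688 0.1248 0.1993] oven [-0.4188  0.1349  0.1993] rot [-179.8   55.1  109.8] F [-0.4 -0.2  0.2] grip 0.0002 ff 0.0 [ 39.  31. 102. -52.  79.  46.]
[-0.42   0.135  0.12 ] 60 [ 41.  41. 102. -56.  78.  55.] 0.0
[-0.293  0.135  0.116] 60 [ 29.  39. 107. -65.  71.  54.] 0.0
[-0.291  0.135  0.131] 60 [ 29.  38. 107. -65.  71.  53.] 0.0
[-0.28   0.135  0.152] 56 [ 27.  33. 107. -62.  68.  48.] 0.0
[-0.266  0.135  0.172] 50 [ 23.  29. 107. -58.  65.  40.] 0.0
[-0.25   0.135  0.189] 45 [ 20.  26. 106. -53.  62.  33.] 0.0
[-0.233  0.135  0.202] 45 [ 18.  25. 106. -53.  62.  30.] 0.0
[-0.213  0.135  0.212] 45 [ 16.  24. 105. -54.  61.  28.] 0.0
[-0.191  0.135  0.219] 45 [ 14.  24. 105. -54.  60.  26.] 0.0
[-0.172  0.135  0.222] 45 [ 12.  24. 104. -54.  59.  25.] 0.0
8 rows
1 x {"dp": [0.27, 0.0, 0.19], "dr": [0.0, -0.24, 0.01], "claw": 0}
1 x {"dp": [0.28, 0.0, 0.17], "dr": [0.0, -0.24, 0.0], "claw": 0}
1 x {"dp": [0.29, 0.0, 0.17], "dr": [0.01, -0.24, 0.01], "claw": 0}
2 x {"dp": [-0.15, 0.0, 0.28], "dr": [0.0, 0.0, 0.0], "claw": 0}
1 x {"dp": [-0.16, 0.0, 0.28], "dr": [0.0, 0.0, 0.0], "claw": 0}
2 x {"dp": [-0.15, 0.0, 0.28], "dr": [0.0, 0.0, 0.0], "claw": 0}
```

carry_out:
  steps:
    - {"dp": [0.27,0,0.19],"dr": [0,-0.24,0],"claw": 0}
    - {"dp": [0.28,0,0.17],"dr": [0,-0.24,0],"claw": 0}
    - {"dp": [0.29,0,0.17],"dr": [0,-0.24,0],"claw": 0}
    - {"dp": [0,0,0],"dr": [0,0,0],"claw": 0}
    - {"dp": [-0.15,0,0.28],"dr": [0,0,0],"claw": 0}
    - {"dp": [-0.15,0,0.28],"dr": [0,0,0],"claw": 0}
    - {"dp": [-0.16,0,0.28],"dr": [0,0,0],"claw": 0}
    - {"dp": [-0.15,0,0.28],"dr": [0,0,0],"claw": 0}
    - {"dp": [-0.15,0,0.28],"dr": [0,0,0],"claw": 0}
    - {"dp": [0,0,0],"dr": [0,0,0],"claw": 0}

```text
time: 33.08
tcp_pos: [0.61, 0.0021, 0.1197]
tool_rot: [-179.9, 60.0, 109.6]
contact_force: [0.1, 0.1, 1.3]
grip_width: 0.0006
finger_force: 0.0
```

Run:
```python
from h import *
f=grab("scene"); st()
L2=[(T(t,al,.156,.01),al) for t,al in ((1.05,60),(.9,56),(.75,50),(.6,45))]+[(T(t,al,.15,.003),al) for t,al in ((.45,45),(.3,45),(.15,45),(.03,45))]
a=plan([(p,Ry(al,0),0,.03) for p,al in L2],0)
```

```text
t 33.13 tcp [0.6098 0.0038 0.1195] oven [-0.291   0.133   0.1195] rot [-180.    59.9  109.5] F [0.2 0.7 0.9] grip 0.0004 ff 0.0 [ 29.  39. 107. -65.  70.  54.]
8 rows
1 x {"dp": [-0.12, 0.02, -0.07], "dr": [-0.01, -0.01, 0.0], "claw": 0}
1 x {"dp": [-0.3, 0.0, -0.01], "dr": [0.0, 0.58, 0.0], "claw": 0}
1 x {"dp": [-0.3, 0.0, 0.0], "dr": [0.0, 0.88, 0.0], "claw": 0}
1 x {"dp": [-0.3, 0.0, 0.02], "dr": [0.0, 0.72, 0.0], "claw": 0}
1 x {"dp": [-0.26, 0.0, 0.04], "dr": [0.0, 0.0, 0.0], "claw": 0}
1 x {"dp": [-0.27, 0.0, 0.09], "dr": [0.0, 0.0, 0.0], "claw": 0}
1 x {"dp": [-0.25, 0.0, 0.12], "dr": [0.0, 0.0, 0.0], "claw": 0}
1 x {"dp": [-0.19, 0.0, 0.13], "dr": [0.0, 0.0, 0.0], "claw": 0}
```

carry_out:
  steps:
    - {"dp": [-0.12,0.02,-0.07],"dr": [0,0,0],"claw": 0}
    - {"dp": [-0.3,0,-0.01],"dr": [0,0.58,0],"claw": 0}
    - {"dp": [-0.3,0,0],"dr": [0,0.88,0],"claw": 0}
    - {"dp": [-0.3,0,0.02],"dr": [0,0.72,0],"claw": 0}
    - {"dp": [-0.26,0,0.04],"dr": [0,0,0],"claw": 0}
    - {"dp": [-0.27,0,0.09],"dr": [0,0,0],"claw": 0}
    - {"dp": [-0.25,0,0.12],"dr": [0,0,0],"claw": 0}
    - {"dp": [0,0,0],"dr": [0,0,0],"claw": 0}

```text
time: 33.8
tcp_pos: [0.6463, -0.088, 0.2213]
tool_rot: [179.6, 45.0, 109.4]
contact_force: [0.5, -0.1, 0.3]
grip_width: 0.0003
finger_force: 0.0
```

Run:
```python
from h import *
f=grab("scene"); st()
Q=w2o(cloud(f)); ok=f["depth"]>0
m=ok&(abs(Q[...,1]-.0)<.06)&(Q[...,2]>.15)&(Q[...,2]<.25)&(Q[...,0]<-.145)&(Q[...,0]>-.3)
A=Q[m]; print(len(A)); print(np.histogram(A[:,0],bins=np.arange(-.3,-.14,.01)))
a=plan([(T(-.0,45,.15,.003),Ry(45,0),0,.02)],0)
```

```text
t 33.85 tcp [ 0.6454 -0.087   0.2198] oven [-0.1936  0.1362  0.2198] rot [179.7  45.  109.4] F [-0.3 -0.5 -0. ] grip 0.0007 ff 0.0 [ 14.  24. 104. -54.  61.  26.]
807
(array([  0,   0,   0,   0,   0,   0,   0,  27,  70,  21,  20,  20, 369,
       280,   0]), array([-0.3 , -0.29, -0.28, -0.27, -0.26, -0.25, -0.24, -0.23, -0.22,
       -0.21, -0.2 , -0.19, -0.18, -0.17, -0.16, -0.15]))
2 rows
1 x {"dp": [-0.12, -0.01, 0.1], "dr": [0.01, 0.0, -0.01], "claw": 0}
1 x {"dp": [-0.12, -0.01, 0.09], "dr": [0.01, 0.0, -0.01], "claw": 0}
```

carry_out:
  steps:
    - {"dp": [-0.12,0,0.1],"dr": [0,0,0],"claw": 0}
    - {"dp": [-0.1,0,0.08],"dr": [0,0,0],"claw": 0}
    - {"dp": [0,0,0],"dr": [0,0,0],"claw": 0}
    - {"dp": [0,0,0],"dr": [0,0,0],"claw": 0}

```text
time: 34.18
tcp_pos: [0.6523, -0.1074, 0.2194]
tool_rot: [-180.0, 44.9, 109.7]
contact_force: [-0.8, -0.7, -0.4]
grip_width: 0.0002
finger_force: 0.0
```

carry_out:
  steps:
    - {"dp": [-0.02,0,0.02],"dr": [0,0,0],"claw": 0}
    - {"dp": [0,0,0],"dr": [0,0,0],"claw": 0}
    - {"dp": [0,0,0],"dr": [0,0,0],"claw": 0}

```text
time: 34.43
tcp_pos: [0.6531, -0.1096, 0.2193]
tool_rot: [-180.0, 44.9, 109.6]
contact_force: [-2.7, 4.2, 0.9]
grip_width: 0.0006
finger_force: 2.3
```

carry_out:
  steps:
    - {"dp": [-0.02,0,0.02],"dr": [0,0,0],"claw": 0}
    - {"dp": [0,0,0],"dr": [0,0,0],"claw": 0}
    - {"dp": [0,0,0],"dr": [0,0,0],"claw": 0}

```text
time: 34.68
tcp_pos: [0.6536, -0.1106, 0.2192]
tool_rot: [180.0, 44.8, 109.6]
contact_force: [-8.2, 15.1, 5.8]
grip_width: 0.0004
finger_force: 8.3
```

carry_out:
  steps:
    - {"dp": [-0.01,0,0.01],"dr": [0,0,0],"claw": 0}
    - {"dp": [0,0,0],"dr": [0,0,0],"claw": 0}

```text
time: 34.85
tcp_pos: [0.6537, -0.1109, 0.2191]
tool_rot: [179.9, 44.7, 109.6]
contact_force: [-12.6, 21.9, 8.5]
grip_width: 0.0003
finger_force: 12.3
```

Run:
```python
from h import *
st()
# button: measure centre
f=grab("top"); P=cloud(f)
m=((f["frame"].min(2)>185)).astype(np.uint8); k,l,s,cc=cv2.connectedComponentsWithStats(m)
for i in range(1,k):
    Q=np.median(P[l==i],0)
    if 40<s[i,4]<400 and Q[2]>.25 and Q[2]<.31: print("btn",cc[i],s[i],Q, onz(f,[cc[i]],Q[2]))
p=np.array(monitor.get_state()["tcp_pos"])
a=plan([(o2w([-.26,.1,.30]),Ry(45,0),0),(o2w([-.112,-.1595,.36]),Ry(0,0),0),(o2w([-.112,-.1595,.31]),Ry(0,0),0)],0)
```

```text
t 34.85 tcp [ 0.6537 -0.1109  0.2191] oven [-0.1683  0.136   0.2191] rot [179.9  44.7 109.6] F [-12.6  21.9   8.5] grip 0.0003 ff 12.3 [ 12.  24. 104. -54.  59.  24.]
15 rows
1 x {"dp": [0.03, -0.11, -0.38], "dr": [0.0, -0.01, 0.0], "claw": 0}
1 x {"dp": [0.02, -0.11, -0.38], "dr": [0.01, -0.01, 0.0], "claw": 0}
1 x {"dp": [0.03, -0.12, -0.38], "dr": [0.0, -0.01, 0.0], "claw": 0}
1 x {"dp": [0.02, -0.11, -0.39], "dr": [0.0, -0.01, 0.0], "claw": 0}
1 x {"dp": [-0.2, -0.36, 0.09], "dr": [0.0, 0.73, 0.0], "claw": 0}
1 x {"dp": [-0.21, -0.36, 0.07], "dr": [0.0, 0.73, 0.0], "claw": 0}
1 x {"dp": [-0.22, -0.36, 0.04], "dr": [0.0, 0.72, 0.0], "claw": 0}
1 x {"dp": [-0.22, -0.36, 0.04], "dr": [0.0, 0.73, 0.0], "claw": 0}
1 x {"dp": [-0.22, -0.36, 0.01], "dr": [0.0, 0.73, 0.0], "claw": 0}
1 x {"dp": [-0.22, -0.36, -0.01], "dr": [0.0, 0.73, 0.0], "claw": 0}
1 x {"dp": [-0.22, -0.36, -0.03], "dr": [0.0, 0.72, 0.0], "claw": 0}
1 x {"dp": [-0.22, -0.36, -0.04], "dr": [0.0, 0.73, 0.0], "claw": 0}
1 x {"dp": [-0.21, -0.36, -0.07], "dr": [0.0, 0.73, 0.0], "claw": 0}
1 x {"dp": [0.0, 0.0, 0.31], "dr": [0.0, 0.0, 0.0], "claw": 0}
1 x {"dp": [0.0, 0.0, 0.32], "dr": [0.0, 0.0, 0.0], "claw": 0}
```

carry_out:
  steps:
    - {"dp": [0.03,-0.02,-0.38],"dr": [0,0,0],"claw": 0}
    - {"dp": [0.02,-0.11,-0.38],"dr": [0,0,0],"claw": 0}
    - {"dp": [0.03,-0.12,-0.38],"dr": [0,0,0],"claw": 0}
    - {"dp": [0.02,-0.11,-0.39],"dr": [0,0,0],"claw": 0}
    - {"dp": [0,0,0],"dr": [0,0,0],"claw": 0}
    - {"dp": [0,0,0],"dr": [0,0,0],"claw": 0}

```text
time: 35.4
tcp_pos: [0.5968, -0.0354, 0.3018]
tool_rot: [179.8, 45.0, 109.6]
contact_force: [0.3, 0.9, -0.3]
grip_width: 0.0002
finger_force: 0.0
```

Run:
```python
from h import *
for n in("top","scene"):
  f=grab(n); P=cloud(f); Q=w2o(P)
  m=((f["frame"].min(2)>170)&(Q[...,2]>.262)&(Q[...,2]<.29)&(np.hypot(Q[...,0]+.112,Q[...,1]+.16)<.03)).astype(np.uint8); v,u=np.nonzero(m)
  if len(u): 
    z=np.median(Q[m>0][:,2]); print(n,len(u),u.mean(),v.mean(),"z",z,onz(f,[[u.mean(),v.mean()]],z))
  A=Q[(f["depth"]>0)&(Q[...,0]<-.145)&(Q[...,0]>-.3)&(abs(Q[...,1]-.0415)<.06)&(Q[...,2]>.2)&(Q[...,2]<.245)]
  if len(A): print("handle/door",len(A),np.percentile(A[:,0],[1,10,50,90]))
save(f,"s9.png",(170,60,370,260),2.5)
st()
a=plan([(o2w([-.112,-.1595,.36]),Ry(0,0),0),(o2w([-.112,-.1595,.31]),Ry(0,0),0)],0)
```

```text
top 114 470.63157894736844 301.5964912280702 z 0.27716884464874314 [[ 0.39517293 -0.26222124  0.27716884]]
handle/door 583 [-0.20032907 -0.19852157 -0.1530004  -0.148094  ]
scene 74 299.7027027027027 83.9054054054054 z 0.277397956738977 [[ 0.39470335 -0.2628159   0.27739796]]
handle/door 720 [-0.20045284 -0.19848458 -0.15258193 -0.14881977]
t 35.50 tcp [ 0.5966 -0.0368  0.3001] oven [-0.2573  0.107   0.3001] rot [-180.    45.   109.6] F [-0.1  0.4  0.4] grip 0.0003 ff 0.0 [ 20.  15. 105. -49.  70.  23.]
11 rows
1 x {"dp": [-0.2, -0.37, 0.08], "dr": [0.0, 0.73, 0.0], "claw": 0}
1 x {"dp": [-0.21, -0.37, 0.07], "dr": [0.0, 0.72, 0.0], "claw": 0}
1 x {"dp": [-0.21, -0.37, 0.05], "dr": [0.0, 0.73, 0.0], "claw": 0}
1 x {"dp": [-0.22, -0.37, 0.03], "dr": [0.0, 0.73, 0.0], "claw": 0}
1 x {"dp": [-0.21, -0.37, 0.0], "dr": [0.0, 0.72, 0.01], "claw": 0}
1 x {"dp": [-0.22, -0.37, 0.0], "dr": [0.0, 0.73, 0.0], "claw": 0}
1 x {"dp": [-0.22, -0.37, -0.03], "dr": [0.0, 0.73, 0.0], "claw": 0}
1 x {"dp": [-0.21, -0.37, -0.05], "dr": [0.0, 0.72, 0.0], "claw": 0}
1 x {"dp": [-0.21, -0.37, -0.07], "dr": [0.0, 0.73, 0.0], "claw": 0}
1 x {"dp": [0.0, 0.0, 0.31], "dr": [0.0, 0.0, 0.0], "claw": 0}
1 x {"dp": [0.0, 0.0, 0.32], "dr": [0.0, 0.0, 0.0], "claw": 0}
```

View pics/s9.png

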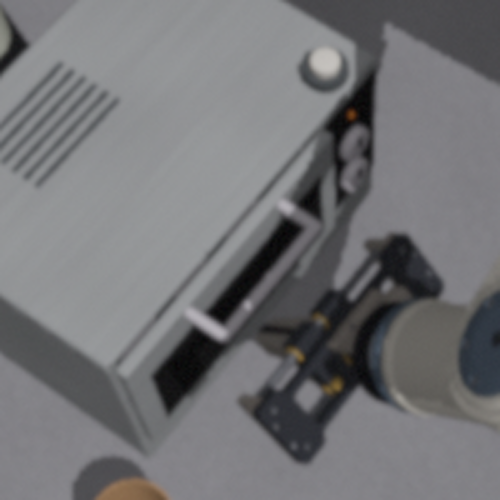

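carry_out:
  steps:
    - {"dp": [-0.2,-0.37,0.08],"dr": [0,0.73,0],"claw": 0}
    - {"dp": [-0.21,-0.37,0.07],"dr": [0,0.72,0],"claw": 0}
    - {"dp": [-0.21,-0.37,0.05],"dr": [0,0.73,0],"claw": 0}
    - {"dp": [-0.22,-0.37,0.03],"dr": [0,0.73,0],"claw": 0}
    - {"dp": [-0.21,-0.37,0],"dr": [0,0.72,0],"claw": 0}
    - {"dp": [-0.22,-0.37,0],"dr": [0,0.73,0],"claw": 0}
    - {"dp": [-0.22,-0.37,-0.03],"dr": [0,0.73,0],"claw": 0}
    - {"dp": [-0.21,-0.37,-0.05],"dr": [0,0.72,0],"claw": 0}
    - {"dp": [-0.21,-0.37,-0.07],"dr": [0,0.73,0],"claw": 0}
    - {"dp": [0,0,0],"dr": [0,0,0],"claw": 0}

```text
time: 36.33
tcp_pos: [0.3902, -0.2703, 0.3611]
tool_rot: [-179.9, -0.2, 109.0]
contact_force: [-0.3, -0.9, -0.0]
grip_width: 0.0005
finger_force: 0.0
```

Run:
```python
from h import *
f=grab("top");st()
a=plan([([.395,-.2625,.36],Ry(0,0),0),([.395,-.2625,.296],Ry(0,0),0,.02)],0)
```

```text
t 36.38 tcp [ 0.3917 -0.2679  0.3602] oven [-0.108  -0.1634  0.3602] rot [-1.799e+02 -1.000e-01  1.090e+02] F [ 0.1 -0.1 -0.7] grip 0.0005 ff 0.0 [-35.   0. 101.  -0.  79. -54.]
5 rows
1 x {"dp": [0.05, 0.06, 0.0], "dr": [-0.01, -0.01, -0.08], "claw": 0}
4 x {"dp": [0.0, 0.0, 0.2], "dr": [0.0, 0.0, 0.0], "claw": 0}
```

carry_out:
  steps:
    - {"dp": [0.05,0.05,0],"dr": [0,0,-0.08],"claw": 0}
    - {"dp": [0,0,0.2],"dr": [0,0,0],"claw": 0}
    - {"dp": [0,0,0.2],"dr": [0,0,0],"claw": 0}
    - {"dp": [0,0,0.2],"dr": [0,0,0],"claw": 0}
    - {"dp": [0,0,0.2],"dr": [0,0,0],"claw": 0}
    - {"dp": [0,0,0.06],"dr": [0,0,0],"claw": 0}
    - {"dp": [0,0,0.04],"dr": [0,0,0],"claw": 0}
    - {"dp": [0,0,0],"dr": [0,0,0],"claw": 0}
    - {"dp": [0,0,0],"dr": [0,0,0],"claw": 0}

```text
time: 37.13
tcp_pos: [0.3972, -0.2567, 0.2894]
tool_rot: [180.0, -0.0, 110.2]
contact_force: [-0.8, 1.3, 2.6]
grip_width: 0.0002
finger_force: 1.2
```

carry_out:
  steps:
    - {"dp": [0,0,0.03],"dr": [0,0,0],"claw": 0}
    - {"dp": [0,0,0],"dr": [0,0,0],"claw": 0}
    - {"dp": [0,0,0],"dr": [0,0,0],"claw": 0}

```text
time: 37.38
tcp_pos: [0.3972, -0.2575, 0.2871]
tool_rot: [179.9, 0.0, 110.1]
contact_force: [1.4, 2.8, 4.7]
grip_width: 0.0005
finger_force: 1.9
```

carry_out:
  steps:
    - {"dp": [0,0,0.03],"dr": [0,0,0],"claw": 0}
    - {"dp": [0,0,0],"dr": [0,0,0],"claw": 0}
    - {"dp": [0,0,0],"dr": [0,0,0],"claw": 0}

```text
time: 37.63
tcp_pos: [0.3973, -0.2576, 0.2853]
tool_rot: [179.9, 0.1, 110.1]
contact_force: [-0.4, 4.7, 13.3]
grip_width: 0.0003
finger_force: 6.0
```

carry_out:
  steps:
    - {"dp": [0,0,0.02],"dr": [0,0,0],"claw": 0}
    - {"dp": [0,0,0],"dr": [0,0,0],"claw": 0}
    - {"dp": [0,0,0],"dr": [0,0,0],"claw": 0}
    - {"dp": [0,0,0],"dr": [0,0,0],"claw": 0}

```text
time: 37.97
tcp_pos: [0.3973, -0.2576, 0.285]
tool_rot: [179.9, 0.1, 110.1]
contact_force: [-3.8, 7.6, 24.3]
grip_width: 0.0002
finger_force: 12.3
```

carry_out:
  steps:
    - {"dp": [0,0,-0.1],"dr": [0,0,0],"claw": 0}
    - {"dp": [0,0,-0.4],"dr": [0,0,0],"claw": 0}
    - {"dp": [0,0,-0.45],"dr": [0,0,0],"claw": 0}
    - {"dp": [0.4,0,0],"dr": [0,0,0],"claw": 0}
    - {"dp": [0.4,0,0],"dr": [0,0,0],"claw": 0}
    - {"dp": [0.4,0,0],"dr": [0,0,0],"claw": 0}
    - {"dp": [0,0,0],"dr": [0,0,0],"claw": 0}
    - {"dp": [0,0,0],"dr": [0,0,0],"claw": 0}

```text
time: 38.63
tcp_pos: [0.3631, -0.1668, 0.3586]
tool_rot: [180.0, 0.1, 110.2]
contact_force: [0.8, -0.3, 0.3]
grip_width: 0.0002
finger_force: 0.0
```

Run:
```python
from h import *
f=grab("scene"); st()
Q=w2o(cloud(f))
A=Q[(f["depth"]>0)&(Q[...,0]<-.145)&(Q[...,0]>-.3)&(abs(Q[...,1]-.0415)<.06)&(Q[...,2]>.2)&(Q[...,2]<.245)]
print("handle",len(A),np.percentile(A[:,0],[1,10]))
b=Q[(f["frame"].min(2)>170)&(np.hypot(Q[...,0]+.112,Q[...,1]+.16)<.03)&(Q[...,2]>.25)]; print("btn z",len(b),np.median(b[:,2]))
for n in("top","scene"):
    g=grab(n); P=cloud(g); m=((P[...,2]>.03)&(P[...,2]<.125)&(g["depth"]>0)).astype(np.uint8)
    k,l,s,cc=cv2.connectedComponentsWithStats(m)
    for i in range(1,k):
        q=P[l==i]; c=(q.min(0)+q.max(0))/2
        if s[i,4]>80 and c[0]>.25 and c[1]>-.1 and c[0]<.83 and c[1]<.56: print(n,q.min(0).round(3),q.max(0).round(3))
save(g,"s10.png")
```

```text
t 38.68 tcp [ 0.3635 -0.1675  0.3586] oven [-0.212  -0.1563  0.3586] rot [1.800e+02 1.000e-01 1.102e+02] F [-0.6 -0.1 -0.1] grip 0.0006 ff 0.0 [-25.  -7. 109.  -0.  79. -45.]
handle 734 [-0.20049336 -0.19848107]
btn z 13 0.27707475039398877
top [0.735 0.053 0.03 ] [0.855 0.136 0.118]
top [ 0.736 -0.079  0.03 ] [0.82  0.002 0.109]
top [0.723 0.261 0.032] [0.782 0.318 0.096]
top [0.711 0.174 0.031] [0.769 0.231 0.096]
top [0.571 0.417 0.031] [0.63  0.471 0.096]
top [0.439 0.279 0.03 ] [0.51  0.354 0.069]
top [0.289 0.122 0.031] [0.391 0.181 0.056]
top [0.289 0.435 0.03 ] [0.381 0.541 0.053]
top [0.301 0.258 0.03 ] [0.36  0.363 0.056]
scene [0.289 0.119 0.03 ] [0.393 0.181 0.054]
scene [ 0.737 -0.081  0.03 ] [0.819 0.003 0.105]
scene [0.3   0.257 0.03 ] [0.363 0.361 0.053]
scene [0.736 0.052 0.03 ] [0.854 0.136 0.115]
scene [0.436 0.278 0.03 ] [0.511 0.353 0.066]
scene [0.288 0.436 0.03 ] [0.38  0.542 0.051]
scene [0.712 0.178 0.031] [0.771 0.234 0.092]
scene [0.724 0.261 0.03 ] [0.784 0.321 0.09 ]
scene [0.575 0.416 0.032] [0.632 0.476 0.09 ]
```

View pics/s10.png

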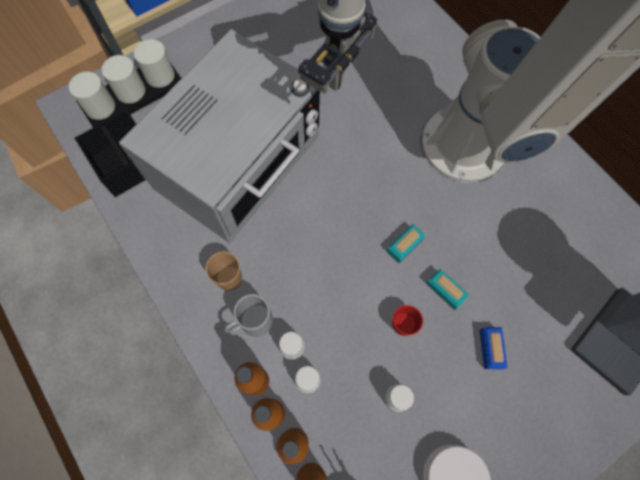

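The door is shut, with its handle at (270,170). The button has sprung back, and the bystanders and look-alikes stand where they began. I'm handing the job in.

```bash
python3 -c "
from bench import ctrl
print(ctrl.finish_job())"
```

```text
the job is handed in; nothing more can be done
None
```

The job is handed in: all three loaf tins are flat in the tray, the tray is home, the door is shut, and the start button was pressed fully down last and let go; the final pictures show the jars, cups, jug and look-alikes where they stood (no verdict was returned).

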